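Blank off the vacuum manifold with push-on caps from the carton

TASK

Swing both carton flaps wide open, take out every cap and press each one onto a tapered manifold port of its own size (wide on wide, narrow on narrow) until it is fully home and upright, its rim down on the drum with no gap, held there by friction. Then fold both flaps of the empty carton back down nearly flat, and leave everything else on the bench where it is.

Things in the scene. Friction and masses are not known exactly. Their poses are not given: they have to be found in the camera images.
- cap_wide_1: Wide white push-on cap, 86 mm tall, 100 g; may be absent. Round skirt 50 mm across from 0 to 47 mm height, tapered bore 40 mm deep open below; gripping neck 22 mm across at 51 to 77 mm; flat button 27 mm across at 79 to 86 mm. Origin: centre of its underside; z up its axis. Starts upright in the carton. Fits only wide ports: laid on, it stops 10 to 13 mm above home; a slow push of 9 to 16 N, in the grip or on the button, takes it home.
- cap_wide_2: Wide white push-on cap, 86 mm tall, 100 g; may be absent. Round skirt 50 mm across from 0 to 47 mm height, tapered bore 40 mm deep open below; gripping neck 22 mm across at 51 to 77 mm; flat button 27 mm across at 79 to 86 mm. Origin: centre of its underside; z up its axis. Starts upright in the carton. Fits only wide ports: laid on, it stops 10 to 13 mm above home; a slow push of 9 to 16 N, in the grip or on the button, takes it home.
- cap_narrow_1: Narrow white push-on cap, 86 mm tall, 100 g; may be absent. Round skirt 40 mm across from 0 to 47 mm height, tapered bore 40 mm deep open below; gripping neck 22 mm across at 51 to 77 mm; flat button 27 mm across at 79 to 86 mm. Origin: centre of its underside; z up its axis. Starts upright in the carton. Fits only narrow ports: laid on, it stops 10 to 13 mm above home; a slow push of 9 to 16 N, in the grip or on the button, takes it home.
- cap_narrow_2: Narrow white push-on cap, 86 mm tall, 100 g; may be absent. Round skirt 40 mm across from 0 to 47 mm height, tapered bore 40 mm deep open below; gripping neck 22 mm across at 51 to 77 mm; flat button 27 mm across at 79 to 86 mm. Origin: centre of its underside; z up its axis. Starts upright in the carton. Fits only narrow ports: laid on, it stops 10 to 13 mm above home; a slow push of 9 to 16 N, in the grip or on the button, takes it home.
- port_wide_1 (a point): Foot of a wide steel port: the point on its axis level with the drum's flat top, 45 mm above the bench. The port is an upright taper (6 degrees a side), 35 mm across at its foot, 28 mm near its tip, 34 mm tall, tip bevelled. A cap is home when its origin is at this point, rim on the drum.
- port_wide_2 (a point): Foot of a wide steel port: the point on its axis level with the drum's flat top, 45 mm above the bench. The port is an upright taper (6 degrees a side), 35 mm across at its foot, 28 mm near its tip, 34 mm tall, tip bevelled. A cap is home when its origin is at this point, rim on the drum.
- port_narrow_1 (a point): Foot of a narrow steel port: the point on its axis level with the drum's flat top, 45 mm above the bench. The port is an upright taper (6 degrees a side), 24 mm across at its foot, 17 mm near its tip, 34 mm tall, tip bevelled. A cap is home when its origin is at this point, rim on the drum.
- port_narrow_2 (a point): Foot of a narrow steel port: the point on its axis level with the drum's flat top, 45 mm above the bench. The port is an upright taper (6 degrees a side), 24 mm across at its foot, 17 mm near its tip, 34 mm tall, tip bevelled. A cap is home when its origin is at this point, rim on the drum.
- manifold: Round aluminium vacuum manifold, fixed to the bench: a drum 148 mm across (foot 160 mm) and 45 mm high, with four upright tapered ports on top, 48 mm from its centre, a quarter turn apart. Origin: centre of its underside; z up. Beyond it on the right a reagent shelf hangs over the bench, from 350 mm height: the near end of its rail is at x = 0.60, y = -0.34 m.
- carton: Open-topped cardboard carton, fixed, 136 mm (its x) by 176 mm (its y), walls 100 mm high, 4 mm thick, floor 4 mm; origin: centre of its underside. Its x axis points to the robot's left and back towards it. Dividers 30 mm high cross at its centre: four cells of about 62 x 82 mm, at most one cap near the middle of each. Flaps hinge on the long sides at x = +66 and -66 mm, 100 mm high.
- flap_left (a joint): Angle of the carton's left flap, a 4 mm board 49 mm from hinge to edge, 170 mm along it: 0 flat over the carton, 1.57 upright, stop at 2.3 leaning outward. Starts ajar at 0.8 to 1.1, a gap over 60 mm between the two edges. A stiff crease keeps it where it is left; closed fingers whose tips pass 10 to 15 mm above the hinge line can sweep it outward from the middle or inward from outside.
- flap_left_hinge (a point): Middle of the left flap's hinge line, on the carton wall's top, 100 mm high (carton x = +66 mm). The hinge runs along the carton's y.
- flap_right (a joint): Angle of the carton's right flap, a 4 mm board 49 mm from hinge to edge, 170 mm along it: 0 flat over the carton, 1.57 upright, stop at 2.3 leaning outward. Starts ajar at 0.8 to 1.1, a gap over 60 mm between the two edges. A stiff crease keeps it where it is left; closed fingers whose tips pass 10 to 15 mm above the hinge line can sweep it outward from the middle or inward from outside.
- flap_right_hinge (a point): Middle of the right flap's hinge line, on the carton wall's top, 100 mm high (carton x = -66 mm). The hinge runs along the carton's y.
- timer: Bystander, to be left where it is: pale lab timer lying flat, 62 x 68 x 21 mm. Origin: centre of its underside.
- marker: Bystander, to be left where it is: marker pen lying flat, 138 mm long. Origin: centre of its underside.
- small_bottle: Bystander, to be left where it is: small capped reagent bottle, 44 mm across, 100 mm tall. Origin: centre of its underside.
- foam_float: Bystander, to be left where it is: flat foam float with three tubes, 50 x 72 x 16 mm. Origin: centre of its underside.

How it is judged (in metres and radians):
On the way:
1. both carton flaps stand wide open, past upright (1.7 rad) (value of joint each of flap_left, flap_right above 1.7 rad), for 0.2 s.
At the end, for the whole second after the job is handed in: Every cap that is present sits on a port of its own size: its origin within 4 mm sideways of the port's axis and within 3 mm of the port's foot in height, upright within 0.06 rad and at rest; both flaps are folded down to under 0.6 rad (((horizontal distance between cap_wide_1 and port_wide_1 below 0.004 m and z of cap_wide_1 in the frame of manifold between 0.042 and 0.048 m and angle between cap_wide_1's own z axis and vertical below 0.06 rad and linear speed of cap_wide_1 below 0.02 m/s) or (horizontal distance between cap_wide_1 and port_wide_2 below 0.004 m and z of cap_wide_1 in the frame of manifold between 0.042 and 0.048 m and angle between cap_wide_1's own z axis and vertical below 0.06 rad and linear speed of cap_wide_1 below 0.02 m/s)) and ((horizontal distance between cap_wide_2 and port_wide_1 below 0.004 m and z of cap_wide_2 in the frame of manifold between 0.042 and 0.048 m and angle between cap_wide_2's own z axis and vertical below 0.06 rad and linear speed of cap_wide_2 below 0.02 m/s) or (horizontal distance between cap_wide_2 and port_wide_2 below 0.004 m and z of cap_wide_2 in the frame of manifold between 0.042 and 0.048 m and angle between cap_wide_2's own z axis and vertical below 0.06 rad and linear speed of cap_wide_2 below 0.02 m/s)) and ((horizontal distance between cap_narrow_1 and port_narrow_1 below 0.004 m and z of cap_narrow_1 in the frame of manifold between 0.042 and 0.048 m and angle between cap_narrow_1's own z axis and vertical below 0.06 rad and linear speed of cap_narrow_1 below 0.02 m/s) or (horizontal distance between cap_narrow_1 and port_narrow_2 below 0.004 m and z of cap_narrow_1 in the frame of manifold between 0.042 and 0.048 m and angle between cap_narrow_1's own z axis and vertical below 0.06 rad and linear speed of cap_narrow_1 below 0.02 m/s)) and ((horizontal distance between cap_narrow_2 and port_narrow_1 below 0.004 m and z of cap_narrow_2 in the frame of manifold between 0.042 and 0.048 m and angle between cap_narrow_2's own z axis and vertical below 0.06 rad and linear speed of cap_narrow_2 below 0.02 m/s) or (horizontal distance between cap_narrow_2 and port_narrow_2 below 0.004 m and z of cap_narrow_2 in the frame of manifold between 0.042 and 0.048 m and angle between cap_narrow_2's own z axis and vertical below 0.06 rad and linear speed of cap_narrow_2 below 0.02 m/s)) and value of joint each of flap_left, flap_right below 0.6 rad); the robot touches nothing.
It fails at once if the timer is moved more than 3 cm (distance of timer from where it was at the start of the episode above 0.03 m).
It fails at once if the marker is moved more than 3 cm (distance of marker from where it was at the start of the episode above 0.03 m).
It fails at once if the small bottle is moved more than 3 cm (distance of small_bottle from where it was at the start of the episode above 0.03 m).
It fails at once if the foam float is moved more than 3 cm (distance of foam_float from where it was at the start of the episode above 0.03 m).
Of cap_wide_1, cap_wide_2, cap_narrow_1, cap_narrow_2 only 3 to 4 are there at a start; the rules pass over those that are not, and their reading is None.
At some moment in a run one of cap_wide_1, cap_wide_2, cap_narrow_1, cap_narrow_2 may be knocked a few centimetres aside while the robot is not near it.
Once in a run the grip may slacken for a moment while it holds something.
It also fails if it takes over 200 s, if anything falls off the work surface, if the arm or the gripper's body presses on something with over 40 N, if the wrist force passes 120 N, or if a joint passes its speed limit or range.

ROBOT

A 7-joint arm with a two-finger parallel gripper is mounted at the origin on a cart in front of the work surface, level with it; the furniture and walls round the work are solid. World frame = base frame: x ahead of the robot, y to its left, z up, the work surface at z = 0. Lengths are in mm, angles in rad, forces in N, time in s.
With the tool pointing down it reaches from about 400 to 875 mm from the base axis. Payload 4.4 kg.
Tool frame: the origin (TCP) lies at the very end of the fingers, on their centre line; the grasp point (between the pads) lies 19 mm behind it; z points along the fingers, y is the line along which they close (so a half turn about z gives the same grasp; the last joint's range is limited). The gripper opens to 85 mm and grips with 20 to 120 N. Pads are 22 mm wide; open, the fingers measure 114 mm over their backs; the gripper's body (76 mm by 85 mm) begins 54 mm behind the grasp point. The pads swing forward as they close: fully open they stand 13 mm farther back than shut.
Start: joints at [1.077, 0.628, 0.038, 1.517, -0.027, 0.996, -0.02], TCP at [269.694, -591.425, 231.313] pointing down, gripper open.
Joint ranges: [-3.06, 3.06], [-0.37, 2.12], [-1.25, 1.32], [0.18, 2.47], [-1.1, 4.24], [0.23, 1.98], [-2.94, 2.94]. Speed limits (rad/s): [2.57, 2.57, 3.14, 3.14, 3.14, 3.14, 3.14].

INTERFACE

Orientations are given as [roll, pitch, yaw] about the fixed x, y, z axes, in that order (R = Rz(yaw) Ry(pitch) Rx(roll)).
In Python, from cell import read_state, get_image, camera_info, finish_job gives the robot as it stands.
- The arm moves only by the tool play_rows, never from a script. Its argument "deltas" is one flat list of numbers, 7 for each row, row after row: the shift along the tool's x, y, z in mm, then the turn, a rotation vector about the tool's x, y, z in rad, then the opening, from 0 (shut) to 1 (fully open). In form: [dx, dy, dz, ax, ay, az, grip, dx, dy, dz, ax, ay, az, grip, ...]. A call has 1 to 10 rows; each row is the pose to reach, as a shift and turn from the pose commanded when the call began, along the tool's axes at that moment; what a row does not reach only later rows make up. A row lasts 1/8 s, in which the tool goes at most 62.5 mm and 10.7 degrees, less where a joint would pass 70% of its speed; a pose out of reach is approached as far as the arm can. A call with a gripper value outside its range is refused whole. The fingers move at their own pace and stop on an object; the grip force is fixed at half the most. Time passes only in rows, so rows that repeat a pose let the fingers close. It gives the time, the measured TCP pose, the force, the opening and the grip force at its end, in the units of the state.
- read_state(): the state, without advancing time (a new reading comes with each control period).
- get_image(name): name is "scene" or "top"; returns the picture (400x640x3 uint8, red, green, blue); there is no depth.
- camera_info(name): a dict with "fx", "fy", "cx", "cy" (pixels), "T" (4x4, takes a point from camera to world coordinates). Camera axes: x right, y down, z forward; pixel columns grow to the right and rows downward; lengths in mm; the calibration is good to about 2 mm. A picture is of the moment at which its call begins. camera_info takes no time and is no camera call.
- finish_job(): hands the job in; it is judged then, once.
The state is a dict: "clock": time; "qpos": joint angles; "qd": joint speeds; "tau": joint torques, N m; "eef_pos": TCP position; "tool_rot": TCP orientation; "force": force on the tool from outside, world axes, zero at the start; "torque": the same for the moment, N m; "width": finger opening in mm; "gripper_force": force on a finger pad.
Only numpy, scipy, OpenCV 4.12 (cv2) and the standard library are available. Lean on these libraries where they do the work, as an engineer would, in place of code of your own. Each camera call takes 0.05 s, during which the arm holds its last target. There are 200 camera calls.

## Working session

There is one attempt and no reset: what is moved stays moved. The work goes in short steps, Python scripts to look and compute and a tool call to move; the robot and the scene stay as the last step left them, time stands still between calls to the robot, and variables do not carry over. Pictures are saved under pics/ and viewed, at most 14 in all, crops included, and the job is handed in when it is done.

Besides the shell and the picture viewer there is one more tool, called after "Request:" as a command line: name --argument value ..., lists and objects as JSON in quotes. play_rows: Moves the arm, as the interface text tells. Its arguments: {"type":"object","properties":{"deltas":{"type":"array"}},"required":["deltas"]}

```bash
mkdir -p pics; ls
python3 - <<'E'
from cell import *
import cv2,numpy as np
print(read_state())
for n in("scene","top"):
    i=camera_info(n);print(n,{k:np.round(v,3).tolist() for k,v in i.items()})
    cv2.imwrite(f"pics/{n}0.png",cv2.cvtColor(get_image(n),cv2.COLOR_RGB2BGR))
E
```

```text
pics
{'clock': 0.0, 'qpos': array([ 1.07721346,  0.6293507 ,  0.03840992,  1.51835986, -0.02700693,
        0.99627611, -0.0200019 ]), 'qd': array([ 1.68708861e-03, -2.70660642e-05, -6.24716063e-05, -9.02768407e-04,
       -7.90898257e-04, -1.03029898e-03, -1.59816505e-03]), 'tau': array([ 3.70773378e-04, -5.63399184e+01,  1.22629814e+00, -1.93444526e+01,
        1.09570508e-02,  1.06929091e-02,  8.82278698e-06]), 'eef_pos': array([ 269.44624769, -590.84758778,  230.38812635]), 'tool_rot': array([-3.13971545e+00,  1.06757463e-07,  4.27803292e-01]), 'force': array([ 0.09389275, -0.50617918,  0.47313386]), 'torque': array([ 0.07838252, -0.03069067, -0.01890169]), 'gripper_force': 0.0, 'width': 85.2701805155176}
scene {'fx': 379.297, 'fy': 379.297, 'cx': 319.629, 'cy': 204.609, 'T': [[-0.69, -0.521, 0.502, 70.001], [-0.724, 0.489, -0.487, 121.672], [0.009, -0.7, -0.714, 714.552], [0.0, 0.0, 0.0, 1.0]]}
top {'fx': 509.127, 'fy': 509.127, 'cx': 310.601, 'cy': 201.533, 'T': [[-0.021, -0.994, 0.111, 381.64], [-1.0, 0.023, 0.016, -308.622], [-0.019, -0.111, -0.994, 992.617], [0.0, 0.0, 0.0, 1.0]]}
```

View pics/top0.png

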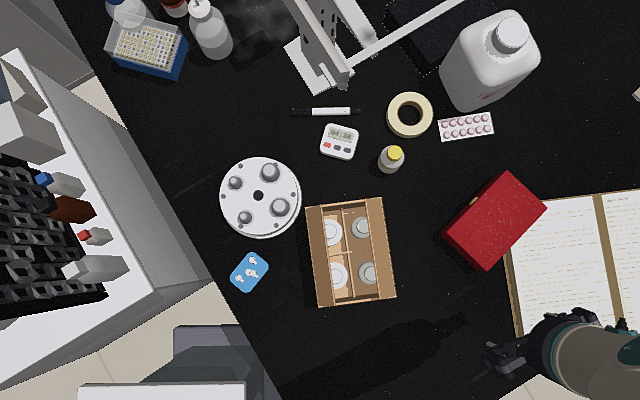

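View pics/scene0.png

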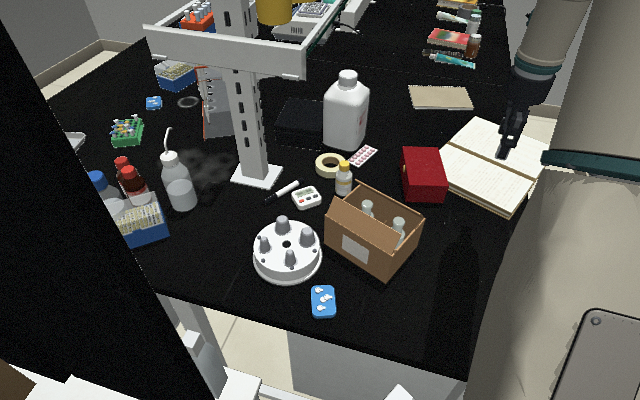

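The top view shows the manifold at about (260,197), the carton at about (350,250) with four caps at (332,232), (362,226), (336,275) and (368,272). The timer is at (340,141), the marker at (325,111), the bottle at (391,158) and the foam float at (249,271). The scene view shows the shelf post behind the manifold.

```bash
cat > h.py <<'E'
from cell import *
import cv2,numpy as np
def cam(n):
    i=camera_info(n);return i,np.array(i["T"])
def ray(n,u,v,z):
    i,T=cam(n);d=T[:3,:3]@np.array([(u-i["cx"])/i["fx"],(v-i["cy"])/i["fy"],1]);o=T[:3,3]
    return o+d*(z-o[2])/d[2]
def proj(n,p):
    i,T=cam(n);q=T[:3,:3].T@(np.array(p,float)-T[:3,3]);return np.array([i["fx"]*q[0]/q[2]+i["cx"],i["fy"]*q[1]/q[2]+i["cy"]])
def tri(ut,us):
    A=[];b=[]
    M=np.zeros((3,3));r=np.zeros(3)
    for n,(u,v) in(("top",ut),("scene",us)):
        i,T=cam(n);d=T[:3,:3]@np.array([(u-i["cx"])/i["fx"],(v-i["cy"])/i["fy"],1]);d/=np.linalg.norm(d)
        P=np.eye(3)-np.outer(d,d);M+=P;r+=P@T[:3,3]
    return np.linalg.solve(M,r)
def shot(n,name=None):
    im=cv2.cvtColor(get_image(n),cv2.COLOR_RGB2BGR)
    if name:cv2.imwrite(f"pics/{name}.png",im)
    return im
def crop(im,x0,y0,x1,y1,k,name):
    c=cv2.resize(im[y0:y1,x0:x1],None,fx=k,fy=k,interpolation=cv2.INTER_CUBIC);cv2.imwrite(f"pics/{name}.png",c)
E
python3 - <<'E'
from h import *
crop(cv2.imread("pics/top0.png"),210,150,400,310,4,"tc")
s=cv2.imread("pics/scene0.png");crop(s,245,180,435,300,4,"sc")
E
```

```text
(no output)
```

View pics/tc.png

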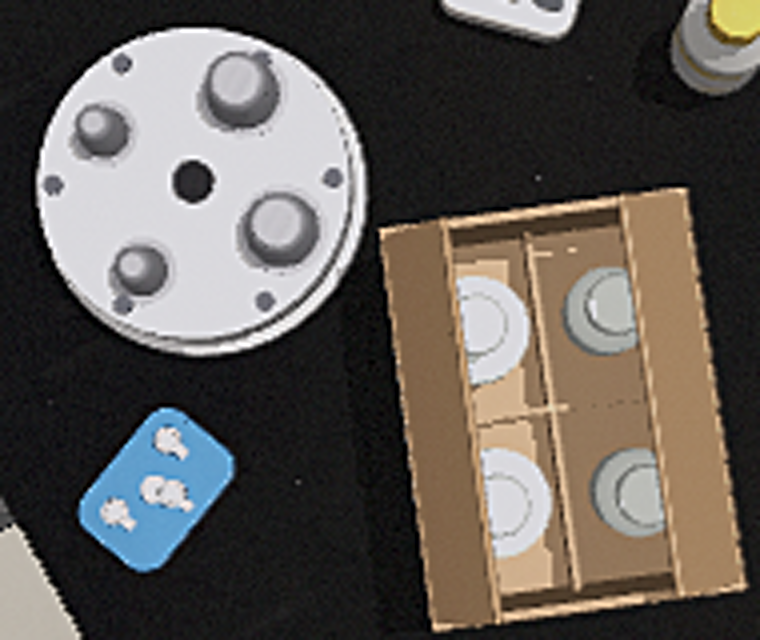

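View pics/sc.png

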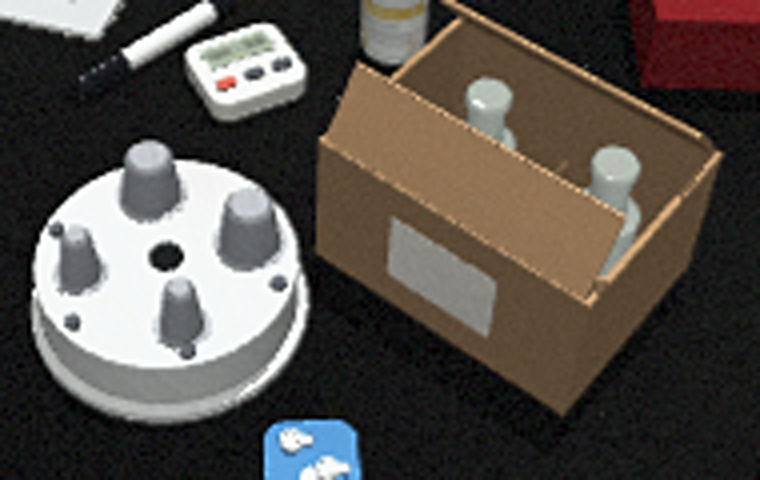

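The enlarged view shows four caps. The two left ones are wide (skirt about 27 px) and the two right ones narrow (about 22 px). The wide ports are at crop (242,90) and (280,228), the narrow ports at (102,131) and (140,270). The flap hinge ends are at crop (380,230)/(435,630) and (688,188)/(746,590).

Run:
```python
from h import *
t=cv2.imread("pics/top0.png");s=cv2.imread("pics/scene0.png")
f=lambda p,x0,y0:((p[0]+.5)/4-.5+x0,(p[1]+.5)/4-.5+y0)
for p in((380,230),(435,630),(746,590),(688,188)):
    print("carton",ray("top",*f(p,210,150),102).round(1))
print("base px",proj("top",(0,0,0)))
for n,im,c in(("top",t,(258,195)),("scene",s,(286,244))):
    g=cv2.cvtColor(im,cv2.COLOR_BGR2GRAY)
    w=np.zeros_like(g);x,y=c;r=12
    w[y-r:y+r,x-r:x+r]=(g[y-r:y+r,x-r:x+r]<90)
    k,l,st,ce=cv2.connectedComponentsWithStats(w.astype(np.uint8));
    j=1+np.argmax(st[1:,4]);print(n,"hole",ce[j],st[j],ray(n,*ce[j],45).round(1))
    # drum rim
T=dict(w1=(232,82),w2=(280,222),n1=(100,125),n2=(138,264))
ts=f
# port blobs: gray pixels in drum, top view
g=cv2.cvtColor(t,cv2.COLOR_BGR2GRAY)
for n,p in dict(w1=(242,90),w2=(280,228),n1=(102,131),n2=(140,270)).items():
    u,v=map(int,map(round,f(p,210,150)));m=np.zeros_like(g);r=13
    m[v-r:v+r+1,u-r:u+r+1]=g[v-r:v+r+1,u-r:u+r+1]<175
    k,l,st,ce=cv2.connectedComponentsWithStats(cv2.morphologyEx(m,cv2.MORPH_OPEN,np.ones((5,5),np.uint8)))
    j=1+np.argmax(st[1:,4]);print(n,ce[j].round(1),st[j],"z60",ray("top",*ce[j],60).round(1))
```

```text
carton [ 471.5 -283.5  102. ]
carton [ 298.1 -303.8  102. ]
carton [ 312.5 -437.8  102. ]
carton [ 487.  -419.2  102. ]
base px [159.1570562  467.64092919]
top hole [257.74683544 194.94936709] [253 190  10  11  79] [ 502.2 -194.2   45. ]
scene hole [286.20930233 243.8372093 ] [283 241   8   7  43] [ 503.  -195.3   45. ]
w1 [270.3 176.6] [260 170  20  12 152] z60 [ 534.1 -219.7   60. ]
w2 [280.8 211.4] [271 204  19  13 133] z60 [ 468.8 -238.2   60. ]
n1 [235.4 184. ] [228 178  14  11 110] z60 [ 521.8 -154.7   60. ]
n2 [245.9 218.9] [239 213  13  11  95] z60 [ 456.4 -173.8   60. ]
```

Run:
```python
from h import *
f=lambda p,x0,y0:((p[0]+.5)/4-.5+x0,(p[1]+.5)/4-.5+y0)
T=dict(w1=(231,78),w2=(277,216),n1=(97,122),n2=(136,258))
S=dict(w1=(149,150),w2=(248,195),n1=(75,233),n2=(180,284))
C=np.array([502.6,-194.8])
for n in T:
    a=ray("top",*f(T[n],210,150),79);b=ray("scene",*f(S[n],245,180),79)
    print(n,a.round(1),b.round(1),[np.degrees(np.arctan2(*(q[:2]-C)[::-1])).round(1) for q in(a,b)])
K=np.array([[471.5,-283.5],[298.1,-303.8],[312.5,-437.8],[487.,-419.2]])
c=K.mean(0);print("carton c",c,[np.degrees(np.arctan2(*d[::-1])).round(1) for d in(K[0]-K[3],K[1]-K[2],K[0]-K[1],K[3]-K[2])])
```

```text
w1 [ 544.9 -216.3   79. ] [ 546.7 -221.7   79. ] [np.float64(-26.9), np.float64(-31.4)]
w2 [ 481.2 -236.4   79. ] [ 483.4 -240.    79. ] [np.float64(-117.2), np.float64(-113.0)]
n1 [ 526.1 -155.    79. ] [ 527.2 -153.9   79. ] [np.float64(59.4), np.float64(59.0)]
n2 [ 463.6 -172.4   79. ] [ 462.2 -172.7   79. ] [np.float64(150.2), np.float64(151.3)]
carton c [ 392.275 -361.075] [np.float64(96.5), np.float64(96.1), np.float64(6.7), np.float64(6.1)]
```

```bash
cat > plan.py <<'E'
import json,os,sys,numpy as np
F="cmd.json"
if not os.path.exists(F): json.dump([269.7,-591.4,231.3,0.428],open(F,"w"))
C=np.array([392.3,-361.1]);a=np.radians(96.3)
def car(x,y): return C+x*np.array([np.cos(a),np.sin(a)])+y*np.array([-np.sin(a),np.cos(a)])
def plan(wps,save=True):
    """wps: (x,y,z,yaw,grip,nrows) world; prints rows in calls of <=10 rows"""
    cmd=np.array(json.load(open(F)))
    rows=[]
    p=cmd.copy()
    for x,y,z,w,g,n in wps:
        q=np.array([x,y,z,w])
        for k in range(n): rows.append((p+(q-p)*(k+1)/n,g))
        p=q
    while rows:
        out=[];c,s=np.cos(cmd[3]),np.sin(cmd[3])
        for q,g in rows[:10]:
            d=q-cmd
            r=[round(2*v)/2 for v in(c*d[0]+s*d[1],s*d[0]-c*d[1],-d[2])]+[0,0,round(-d[3],2),g]
            out+=[int(v) if v==int(v) else v for v in r]
        rows=rows[10:]
        l=out[-7:];cmd=cmd+np.array([c*l[0]+s*l[1],s*l[0]-c*l[1],-l[2],-l[5]])
        print(json.dumps(out).replace(" ",""))
    if save: json.dump(cmd.tolist(),open(F,"w"))
    print("end",cmd.round(2))
E
python3 - <<'E'
from plan import *
from math import pi
Y=np.radians(96.3)
m=car(0,0);l=car(62,0);r=car(-62,0)
plan([(*m,240,Y,0,8),(*m,240,Y,0,2),(*m,112,Y,0,4),(*l,112,Y,0,8),(*l,112,Y,0,1),(*m,112,Y,0,3),(*r,112,Y,0,8),(*r,112,Y,0,1),(*m,112,Y,0,3)])
E
```

```text
[26,-20,-1,0,0,-0.16,0,52,-39.5,-2,0,0,-0.31,0,77.5,-59.5,-3.5,0,0,-0.47,0,103.5,-79.5,-4.5,0,0,-0.63,0,129.5,-99,-5.5,0,0,-0.78,0,155.5,-119,-6.5,0,0,-0.94,0,181,-139,-7.5,0,0,-1.1,0,207,-158.5,-8.5,0,0,-1.25,0,207,-158.5,-8.5,0,0,-1.25,0,207,-158.5,-8.5,0,0,-1.25,0]
[0,0,32,0,0,0,0,0,0,64,0,0,0,0,0,0,96,0,0,0,0,0,0,128,0,0,0,0,8,0,128,0,0,0,0,15.5,0,128,0,0,0,0,23.5,0,128,0,0,0,0,31,0,128,0,0,0,0,39,0,128,0,0,0,0,46.5,0,128,0,0,0,0]
[8,0,0,0,0,0,0,15.5,0,0,0,0,0,0,15.5,0,0,0,0,0,0,-5,0,0,0,0,0,0,-25.5,0,0,0,0,0,0,-46.5,0,0,0,0,0,0,-54,0,0,0,0,0,0,-62,0,0,0,0,0,0,-69.5,0,0,0,0,0,0,-77.5,0,0,0,0,0,0]
[-7.5,0,0,0,0,0,0,-15.5,0,0,0,0,0,0,-23,0,0,0,0,0,0,-31,0,0,0,0,0,0,-31,0,0,0,0,0,0,-10,0,0,0,0,0,0,10.5,0,0,0,0,0,0,31,0,0,0,0,0,0]
end [ 392.24 -361.28  111.8     1.68]
```

Request:
play_rows --deltas '[26,-20,-1,0,0,-0.16,0,52,-39.5,-2,0,0,-0.31,0,77.5,-59.5,-3.5,0,0,-0.47,0,103.5,-79.5,-4.5,0,0,-0.63,0,129.5,-99,-5.5,0,0,-0.78,0,155.5,-119,-6.5,0,0,-0.94,0,181,-139,-7.5,0,0,-1.1,0,207,-158.5,-8.5,0,0,-1.25,0,207,-158.5,-8.5,0,0,-1.25,0,207,-158.5,-8.5,0,0,-1.25,0]'

```text
clock: 1.35
eef_pos: [391.7, -362.0, 239.6]
tool_rot: [-3.141, 0.0, 1.676]
force: [-0.4, -0.7, 0.5]
width: 0.0
gripper_force: 0.0
```

Run:
```python
from h import *
t=shot("top");crop(t,240,120,440,270,4,"t1")
s=shot("scene");crop(s,280,60,480,210,4,"s1")
for n in("top","scene"): print(proj(n,read_state()["eef_pos"]))
```

```text
[356.56150491 250.78111111]
[383.86173205 167.66729212]
```

View pics/s1.png

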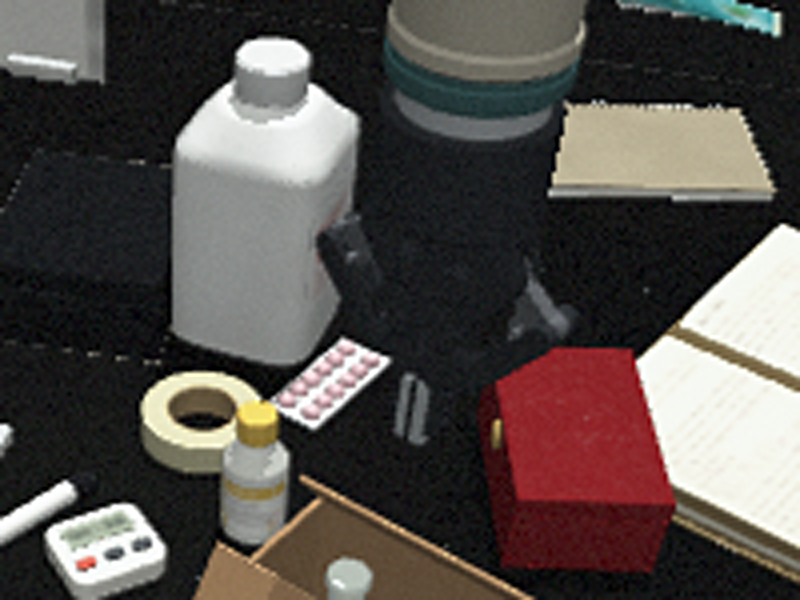

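The scene crop shows the shut fingertips over the carton at crop (413,440), i.e. pixel (383,170), within about 2 px of where the calibration puts them. Now I'll sweep the flaps.

Request:
play_rows --deltas '[0,0,32,0,0,0,0,0,0,64,0,0,0,0,0,0,96,0,0,0,0,0,0,128,0,0,0,0,8,0,128,0,0,0,0,15.5,0,128,0,0,0,0,23.5,0,128,0,0,0,0,31,0,128,0,0,0,0,39,0,128,0,0,0,0,46.5,0,128,0,0,0,0]'

```text
clock: 2.7
eef_pos: [387.4, -314.7, 112.1]
tool_rot: [3.141, 0.0, 1.678]
force: [0.0, -1.0, 0.5]
width: 0.0
gripper_force: 0.4
```

Request:
play_rows --deltas '[8,0,0,0,0,0,0,15.5,0,0,0,0,0,0,15.5,0,0,0,0,0,0,-5,0,0,0,0,0,0,-25.5,0,0,0,0,0,0,-46.5,0,0,0,0,0,0,-54,0,0,0,0,0,0,-62,0,0,0,0,0,0,-69.5,0,0,0,0,0,0,-77.5,0,0,0,0,0,0]'

```text
clock: 3.95
eef_pos: [395.7, -391.4, 111.8]
tool_rot: [-3.141, -0.001, 1.679]
force: [0.5, 1.3, 0.9]
width: -0.1
gripper_force: 0.8
```

Request:
play_rows --deltas '[-7.5,0,0,0,0,0,0,-15.5,0,0,0,0,0,0,-23,0,0,0,0,0,0,-31,0,0,0,0,0,0,-31,0,0,0,0,0,0,-10,0,0,0,0,0,0,10.5,0,0,0,0,0,0,31,0,0,0,0,0,0]'

```text
clock: 4.95
eef_pos: [392.3, -361.2, 111.9]
tool_rot: [3.141, 0.001, 1.678]
force: [-0.7, 0.1, 0.5]
width: -0.1
gripper_force: 0.0
```

Run:
```python
from h import *
print(read_state()["eef_pos"])
t=shot("top","t2");s=shot("scene","s2")
a=cv2.resize(t[180:320,280:420],None,fx=4,fy=4);b=cv2.resize(s[160:300,300:440],None,fx=4,fy=4)
a=cv2.resize(np.hstack([t[180:320,290:430],s[160:300,310:450]]),(800,400),interpolation=cv2.INTER_CUBIC);cv2.imwrite("pics/p2.png",a)
```

```text
[ 392.34496369 -361.24389545  111.94228253]
```

View pics/p2.png

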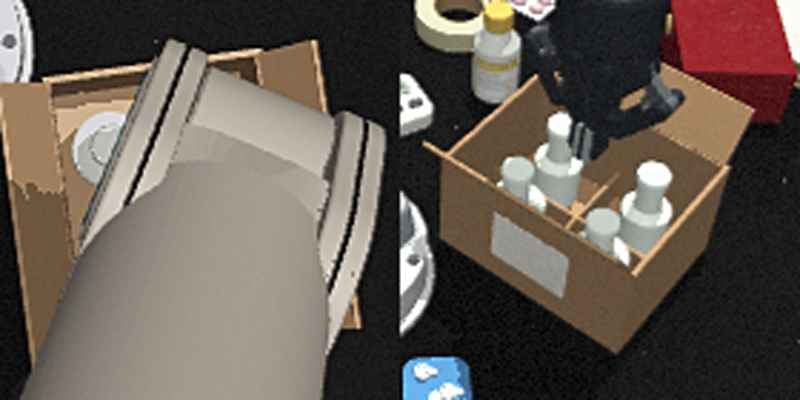

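Both flaps now lean outward, and the scene panel shows all four cap buttons. I'll move the arm aside over the manifold for a clear top view.

Run:
```python
from plan import *
Y=np.radians(96.3)
plan([(392.2,-361.3,260,Y,0.45,4),(480,-170,260,Y,0.45,5),(480,-170,260,Y,.45,1)])
```

```text
[0,0,-37,0,0,0,0.45,0,0,-74,0,0,0,0.45,0,0,-111,0,0,0,0.45,0,0,-148,0,0,0,0.45,36,21.5,-148,0,0,0,0.45,72.5,43,-148,0,0,0,0.45,108.5,64.5,-148,0,0,0,0.45,144.5,86,-148,0,0,0,0.45,181,107.5,-148,0,0,0,0.45,181,107.5,-148,0,0,0,0.45]
end [ 479.76 -169.82  259.8     1.68]
```

Request:
play_rows --deltas '[0,0,-37,0,0,0,0.45,0,0,-74,0,0,0,0.45,0,0,-111,0,0,0,0.45,0,0,-148,0,0,0,0.45,36,21.5,-148,0,0,0,0.45,72.5,43,-148,0,0,0,0.45,108.5,64.5,-148,0,0,0,0.45,144.5,86,-148,0,0,0,0.45,181,107.5,-148,0,0,0,0.45,181,107.5,-148,0,0,0,0.45]'

```text
clock: 6.3
eef_pos: [482.1, -167.1, 260.4]
tool_rot: [3.139, -0.001, 1.684]
force: [0.1, 0.3, -0.4]
width: 38.5
gripper_force: 0.0
```

Run:
```python
from h import *
t=shot("top","t3");s=shot("scene","s3");print(read_state()["width"])
a=np.hstack([cv2.resize(t[185:315,290:400],(440,520),interpolation=cv2.INTER_CUBIC),cv2.resize(s[170:300,315:405],(360,520),interpolation=cv2.INTER_CUBIC)]);cv2.imwrite("pics/p3.png",a)
```

```text
38.32698317844515
```

View pics/p3.png

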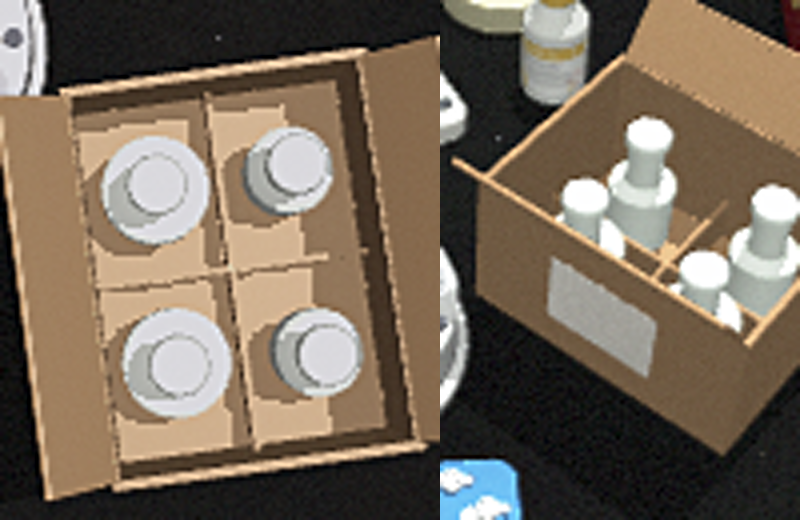

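The buttons are at these panel pixels. Top view: wide far (156,184), wide near (180,366), narrow far (298,166), narrow near (328,354). Scene view: (585,194), (704,267), (649,133), (775,202).

Run:
```python
from h import *
from plan import *
print(read_state()["eef_pos"].round(1))
T=dict(A=(156,184),B=(180,366),Cc=(298,166),D=(328,354))
S=dict(A=(585,194),B=(704,267),Cc=(649,133),D=(775,202))
for n in T:
    a=ray("top",290+(T[n][0]+.5)/4-.5,185+(T[n][1]+.5)/4-.5,90)
    b=ray("scene",315+(S[n][0]-440+.5)/4-.5,170+(S[n][1]+.5)/4-.5,90)
    m=(a+b)[:2]/2
    ex=np.array([np.cos(np.radians(96.3)),np.sin(np.radians(96.3))]);d=m-C
    print(n,a.round(1),b.round(1),m.round(1),"car",round(d@ex,1),round(-d[0]*ex[1]+d[1]*ex[0],1))
# carton top corners (outer wall far-left, near-left)
for p in((62,92),(117,488),(428,447),(366,50)): print(ray("top",290+p[0]/4,185+p[1]/4,100).round(1))
```

```text
[ 480.1 -171.   260. ]
A [ 429.9 -324.9   90. ] [ 431.  -325.9   90. ] [ 430.5 -325.4] car 31.3 -41.9
B [ 349.9 -333.4   90. ] [ 351.5 -333.7   90. ] [ 350.7 -333.6] car 31.9 38.3
Cc [ 436.5 -387.9   90. ] [ 438.4 -388.    90. ] [ 437.4 -387.9] car -31.6 -41.9
D [ 353.8 -398.3   90. ] [ 354.7 -398.5   90. ] [ 354.2 -398.4] car -32.9 41.9
[ 470.1 -284.9  100. ]
[ 298.1 -305.3  100. ]
[ 313.  -439.6  100. ]
[ 485.7 -419.2  100. ]
```

Run:
```python
from plan import *
Y=np.radians(96.3);g=.5
p=(430.5,-325.4)
plan([(*p,200,Y,g,5),(*p,200,Y,g,1),(*p,56,Y,g,6),(*p,56,Y,g,1),(*p,56,Y,0,5),(*p,60,Y,0,1),(*p,75,Y,0,1)])
```

```text
[-30,-13,12,0,0,0,0.5,-60,-26,24,0,0,0,0.5,-89.5,-39.5,36,0,0,0,0.5,-119.5,-52.5,48,0,0,0,0.5,-149.5,-65.5,60,0,0,0,0.5,-149.5,-65.5,60,0,0,0,0.5,-149.5,-65.5,84,0,0,0,0.5,-149.5,-65.5,108,0,0,0,0.5,-149.5,-65.5,132,0,0,0,0.5,-149.5,-65.5,156,0,0,0,0.5]
[0,0,24,0,0,0,0.5,0,0,48,0,0,0,0.5,0,0,48,0,0,0,0.5,0,0,48,0,0,0,0,0,0,48,0,0,0,0,0,0,48,0,0,0,0,0,0,48,0,0,0,0,0,0,48,0,0,0,0,0,0,44,0,0,0,0,0,0,29,0,0,0,0]
end [ 430.63 -325.47   74.8     1.68]
```

Request:
play_rows --deltas '[-30,-13,12,0,0,0,0.5,-60,-26,24,0,0,0,0.5,-89.5,-39.5,36,0,0,0,0.5,-119.5,-52.5,48,0,0,0,0.5,-149.5,-65.5,60,0,0,0,0.5,-149.5,-65.5,60,0,0,0,0.5,-149.5,-65.5,84,0,0,0,0.5,-149.5,-65.5,108,0,0,0,0.5,-149.5,-65.5,132,0,0,0,0.5,-149.5,-65.5,156,0,0,0,0.5]'

```text
clock: 7.65
eef_pos: [430.6, -326.3, 103.5]
tool_rot: [3.141, 0.001, 1.677]
force: [0.7, -0.3, 0.1]
width: 43.0
gripper_force: 0.0
```

Request:
play_rows --deltas '[0,0,24,0,0,0,0.5,0,0,48,0,0,0,0.5,0,0,48,0,0,0,0.5,0,0,48,0,0,0,0,0,0,48,0,0,0,0,0,0,48,0,0,0,0,0,0,48,0,0,0,0,0,0,48,0,0,0,0,0,0,44,0,0,0,0,0,0,29,0,0,0,0]'

```text
clock: 8.9
eef_pos: [429.9, -324.9, 74.6]
tool_rot: [-3.14, -0.002, 1.678]
force: [-0.6, 0.0, -0.1]
width: 24.2
gripper_force: 58.8
```

Run:
```python
from plan import *
Y=np.radians(96.3)
p=(430.5,-325.4)
plan([(*p,205,Y,0,4),(545,-218.6,205,Y,0,6),(545,-218.6,140,Y,0,5),(545,-218.6,140,Y,0,3)])
```

```text
[0,0,-32.5,0,0,0,0,0,0,-65,0,0,0,0,0,0,-97.5,0,0,0,0,0,0,-130,0,0,0,0,15.5,21,-130,0,0,0,0,31.5,41.5,-130,0,0,0,0,47,62.5,-130,0,0,0,0,62.5,83.5,-130,0,0,0,0,78.5,104.5,-130,0,0,0,0,94,125,-130,0,0,0,0]
[0,0,13,0,0,0,0,0,0,26,0,0,0,0,0,0,39,0,0,0,0,0,0,52,0,0,0,0,0,0,65,0,0,0,0,0,0,65,0,0,0,0,0,0,65,0,0,0,0,0,0,65,0,0,0,0]
end [ 544.86 -218.63  139.8     1.68]
```

Request:
play_rows --deltas '[0,0,-32.5,0,0,0,0,0,0,-65,0,0,0,0,0,0,-97.5,0,0,0,0,0,0,-130,0,0,0,0,15.5,21,-130,0,0,0,0,31.5,41.5,-130,0,0,0,0,47,62.5,-130,0,0,0,0,62.5,83.5,-130,0,0,0,0,78.5,104.5,-130,0,0,0,0,94,125,-130,0,0,0,0]'

```text
clock: 10.15
eef_pos: [545.3, -217.8, 205.6]
tool_rot: [3.141, -0.0, 1.678]
force: [1.3, -0.9, -1.4]
width: 24.1
gripper_force: 58.8
```

Request:
play_rows --deltas '[0,0,13,0,0,0,0,0,0,26,0,0,0,0,0,0,39,0,0,0,0,0,0,52,0,0,0,0,0,0,65,0,0,0,0,0,0,65,0,0,0,0,0,0,65,0,0,0,0,0,0,65,0,0,0,0]'

```text
clock: 11.15
eef_pos: [545.4, -218.8, 140.4]
tool_rot: [3.14, 0.0, 1.678]
force: [-0.6, 0.8, -0.8]
width: 24.9
gripper_force: 58.7
```

Run:
```python
from h import *
t=shot("top","t4");s=shot("scene","s4");r=read_state();print(r["eef_pos"].round(1),r["width"])
a=np.hstack([cv2.resize(t[145:245,210:310],(400,400),interpolation=cv2.INTER_CUBIC),cv2.resize(s[190:290,240:340],(400,400),interpolation=cv2.INTER_CUBIC)]);cv2.imwrite("pics/p4.png",a)
```

```text
[ 545.3 -218.8  140.3] 24.647907295771233
```

View pics/p4.png

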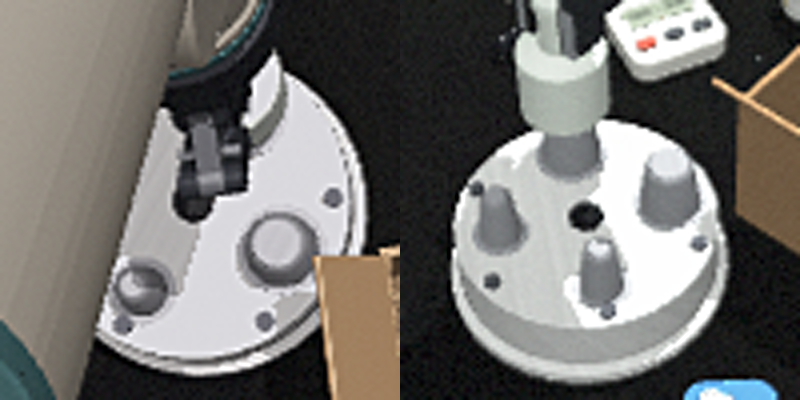

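The left panel shows the arm hiding most of the manifold from above. In the scene panel the held cap hangs upright over wide port 1, skirt centred near x=563 and the port near x=570, about 1.5 px apart. I'll measure the edges.

Run:
```python
from h import *
s=cv2.imread("pics/s4.png");g=cv2.cvtColor(s,cv2.COLOR_BGR2GRAY);s0=cv2.cvtColor(cv2.imread("pics/scene0.png"),cv2.COLOR_BGR2GRAY)
for v in(208,212,216): print("skirt",v,g[v,266:296].tolist())
for v in(223,226,229): print("port",v,g[v,272:294].tolist())
for v in(223,226,229): print("port0",v,s0[v,272:294].tolist())
e=read_state()["eef_pos"]
print(proj("scene",(*e[:2],100)),proj("scene",(*e[:2],120)))
P=(545,-218.6)
for z in(45,60,70): print(z,proj("scene",(*P,z)))
for p in((545,-218.6),(479.7,-237.3),(526.3,-153.3),(461,-172)): print(proj("scene",(*p,60)),proj("top",(*p,79)),proj("top",(*p,45)))
```

```text
skirt 208 [20, 29, 22, 152, 162, 177, 215, 227, 231, 230, 232, 232, 231, 231, 231, 228, 227, 225, 221, 223, 195, 182, 161, 150, 146, 141, 54, 27, 30, 20]
skirt 212 [26, 28, 30, 73, 154, 161, 163, 170, 171, 176, 175, 180, 179, 179, 173, 177, 175, 170, 173, 171, 165, 165, 159, 152, 146, 145, 70, 24, 27, 19]
skirt 216 [24, 24, 29, 20, 157, 161, 164, 168, 175, 176, 178, 176, 179, 177, 177, 177, 175, 175, 174, 170, 169, 161, 159, 153, 149, 145, 70, 24, 29, 31]
port 223 [255, 255, 255, 227, 141, 158, 165, 171, 184, 184, 172, 158, 157, 125, 110, 104, 86, 216, 255, 255, 254, 254]
port 226 [255, 255, 215, 127, 106, 118, 121, 119, 121, 120, 125, 123, 123, 119, 117, 110, 101, 76, 233, 252, 255, 254]
port 229 [201, 196, 150, 125, 112, 116, 122, 117, 121, 124, 124, 121, 117, 116, 115, 111, 103, 89, 193, 209, 255, 255]
port0 223 [255, 255, 255, 203, 106, 95, 107, 116, 128, 134, 133, 128, 117, 104, 98, 84, 80, 183, 246, 247, 244, 245]
port0 226 [248, 250, 230, 151, 94, 96, 99, 101, 105, 100, 106, 105, 102, 103, 94, 92, 92, 83, 199, 231, 247, 244]
port0 229 [248, 245, 214, 119, 89, 98, 98, 100, 100, 105, 105, 104, 98, 95, 96, 92, 92, 79, 156, 173, 245, 247]
[280.70792204 211.75096359] [280.11537521 205.47412785]
45 [282.2353728  228.08049039]
60 [281.83145275 223.80360842]
70 [281.55661179 220.89347229]
[281.83145275 223.80360842] [268.63328405 169.03935112] [270.44160827 172.17419132]
[306.96954035 235.4770999 ] [279.37949894 204.44970985] [280.82143947 206.35490195]
[264.26299274 243.77037037] [232.92555486 180.02326979] [235.99221555 182.77497679]
[290.16855381 256.62603868] [243.39029992 215.5633841 ] [246.1101396  217.07648165]
```

Run:
```python
from h import *
g=cv2.cvtColor(cv2.imread("pics/top0.png"),cv2.COLOR_BGR2GRAY)
for n,u,v in(("w1",269,170),("w2",280,205),("n1",234,181),("n2",245,216)):
    print(n)
    for y in range(v-12,v+15,2): print(y,g[y,u-13:u+14].tolist())
```

```text
w1
158 [225, 225, 225, 224, 224, 226, 227, 228, 230, 234, 241, 249, 208, 162, 79, 2, 0, 3, 4, 18, 23, 20, 26, 19, 25, 19, 28]
160 [217, 218, 217, 217, 218, 218, 217, 217, 218, 219, 217, 219, 219, 221, 222, 226, 231, 238, 248, 201, 75, 0, 7, 16, 16, 19, 27]
162 [217, 217, 217, 217, 217, 217, 218, 219, 220, 223, 227, 216, 218, 212, 211, 203, 209, 226, 185, 180, 211, 240, 246, 212, 121, 22, 12]
164 [217, 219, 217, 217, 217, 219, 223, 216, 152, 99, 115, 173, 180, 181, 165, 142, 127, 108, 103, 111, 104, 174, 227, 223, 225, 232, 242]
166 [218, 217, 218, 218, 220, 221, 148, 93, 167, 198, 201, 198, 197, 195, 200, 201, 203, 185, 140, 112, 96, 174, 205, 210, 220, 218, 219]
168 [218, 217, 218, 220, 220, 178, 97, 167, 198, 198, 198, 193, 194, 199, 197, 196, 194, 204, 191, 146, 109, 95, 152, 199, 198, 219, 219]
170 [217, 217, 220, 219, 207, 116, 100, 187, 200, 198, 194, 196, 198, 196, 194, 191, 199, 206, 190, 149, 114, 104, 91, 155, 200, 199, 218]
172 [218, 218, 222, 218, 149, 103, 91, 174, 204, 198, 195, 199, 195, 193, 191, 200, 204, 207, 154, 131, 108, 103, 95, 122, 199, 203, 219]
174 [218, 219
[... 5822 characters left out ...]
 218, 217, 217]
222 [218, 217, 216, 218, 221, 229, 167, 138, 140, 109, 69, 66, 72, 77, 80, 78, 71, 102, 198, 194, 204, 218, 219, 217, 218, 217, 217]
224 [226, 222, 219, 217, 218, 224, 238, 132, 108, 110, 168, 209, 205, 204, 207, 205, 202, 198, 206, 219, 219, 218, 218, 218, 217, 217, 217]
226 [174, 158, 211, 226, 223, 229, 155, 110, 109, 108, 103, 154, 226, 192, 213, 221, 220, 219, 217, 218, 217, 217, 217, 217, 217, 218, 217]
228 [5, 126, 176, 164, 174, 213, 235, 169, 141, 135, 229, 226, 220, 218, 218, 217, 217, 217, 217, 217, 217, 217, 216, 217, 217, 217, 217]
230 [11, 1, 3, 65, 173, 172, 166, 134, 174, 229, 229, 224, 220, 218, 218, 217, 217, 216, 218, 218, 217, 217, 217, 218, 217, 218, 217]
```

Edge measurements agree with the port estimate to about 1 mm, so I'll lower the cap gently.

Run:
```python
from plan import *
Y=np.radians(96.3)
p=(545,-218.1)
plan([(*p,113,Y,0,8),(*p,113,Y,0,2)])
```

```text
[0,0,3.5,0,0,0,0,0,0,6.5,0,0,0,0,0,0,10,0,0,0,0,0.5,0,13.5,0,0,0,0,0.5,0,17,0,0,0,0,0.5,0,20,0,0,0,0,0.5,0,23.5,0,0,0,0,0.5,0,27,0,0,0,0,0.5,0,27,0,0,0,0,0.5,0,27,0,0,0,0]
end [ 544.8  -218.14  112.8     1.68]
```

Request:
play_rows --deltas '[0,0,3,0,0,0,0,0,0,7,0,0,0,0,0.5,0,10,0,0,0,0,0.5,0,13.5,0,0,0,0,0.5,0,17,0,0,0,0,0.5,0,20,0,0,0,0,0.5,0,23.5,0,0,0,0,0.5,0,27,0,0,0,0,0.5,0,27,0,0,0,0,0.5,0,27,0,0,0,0]'

```text
clock: 12.5
eef_pos: [544.8, -218.3, 112.8]
tool_rot: [-3.141, 0.0, 1.678]
force: [-0.3, -0.6, -1.9]
width: 24.4
gripper_force: 58.8
```

Request:
play_rows --deltas '[0,0,2,0,0,0,0,0,0,4,0,0,0,0,0,0,5,0,0,0,0,0,0,6,0,0,0,0,0,0,7,0,0,0,0,0,0,7,0,0,0,0]'

```text
clock: 13.25
eef_pos: [545.0, -218.3, 106.0]
tool_rot: [3.141, 0.0, 1.678]
force: [-1.2, -0.6, 2.7]
width: 24.6
gripper_force: 59.0
```

Request:
play_rows --deltas '[0,0,1,0,0,0,0,0,0,2,0,0,0,0,0,0,3,0,0,0,0,0,0,4,0,0,0,0,0,0,4,0,0,0,0]'

```text
clock: 13.88
eef_pos: [545.2, -218.4, 102.2]
tool_rot: [3.141, 0.001, 1.678]
force: [-1.4, -0.8, 5.3]
width: 24.6
gripper_force: 59.2
```

Request:
play_rows --deltas '[0,0,1,0,0,0,0,0,0,2,0,0,0,0,0,0,3,0,0,0,0,0,0,4,0,0,0,0,0,0,5,0,0,0,0,0,0,5,0,0,0,0]'

```text
clock: 14.62
eef_pos: [545.5, -218.7, 98.0]
tool_rot: [3.14, 0.001, 1.678]
force: [-1.8, -1.6, 10.7]
width: 24.4
gripper_force: 59.4
```

Request:
play_rows --deltas '[0,0,0.5,0,0,0,0,0,0,1,0,0,0,0,0,0,1.5,0,0,0,0,0,0,1.5,0,0,0,0]'

```text
clock: 15.12
eef_pos: [545.6, -219.1, 97.3]
tool_rot: [3.14, 0.002, 1.677]
force: [-3.7, 0.5, 17.6]
width: 24.7
gripper_force: 59.8
```

Request:
play_rows --deltas '[0,0,1,0,0,0,0,0,0,2,0,0,0,0,0,0,2,0,0,0,0]'

```text
clock: 15.5
eef_pos: [545.7, -219.3, 97.2]
tool_rot: [3.139, 0.003, 1.677]
force: [-8.7, 1.1, 31.1]
width: 24.4
gripper_force: 60.5
```

Run:
```python
from plan import *
Y=json.load(open(F))[3];json.dump([544.8,-218.14,93.3,Y],open(F,"w"))
q=(545.6,-219)
p=(350.7,-333.6)
plan([(*q,97.3,Y,0,2),(*q,97.3,Y,.5,3),(*q,160,Y,.5,4),(*q,195,Y,.5,1)])
Y=np.radians(96.3)
plan([(*p,195,Y,.5,8),(*p,195,Y,.5,2)])
```

```text
[-0.5,0.5,-2,0,0,0,0,-1,0.5,-4,0,0,0,0,-1,0.5,-4,0,0,0,0.5,-1,0.5,-4,0,0,0,0.5,-1,0.5,-4,0,0,0,0.5,-1,0.5,-19.5,0,0,0,0.5,-1,0.5,-35.5,0,0,0,0.5,-1,0.5,-51,0,0,0,0.5,-1,0.5,-66.5,0,0,0,0.5,-1,0.5,-101.5,0,0,0,0.5]
end [ 545.4  -219.08  194.8     1.68]
[-11.5,-25.5,0,0,0,0,0.5,-23.5,-51.5,0,0,0,0,0.5,-35,-77,0,0,0,0,0.5,-46.5,-103,0,0,0,0,0.5,-58,-128.5,0,0,0,0,0.5,-70,-154.5,0,0,0,0,0.5,-81.5,-180,0,0,0,0,0.5,-93,-206,0,0,0,0,0.5,-93,-206,0,0,0,0,0.5,-93,-206,0,0,0,0,0.5]
end [ 350.54 -333.59  194.8     1.68]
```

Request:
play_rows --deltas '[-0.5,0.5,-2,0,0,0,0,-1,0.5,-4,0,0,0,0,-1,0.5,-4,0,0,0,0.5,-1,0.5,-4,0,0,0,0.5,-1,0.5,-4,0,0,0,0.5,-1,0.5,-19.5,0,0,0,0.5,-1,0.5,-35.5,0,0,0,0.5,-1,0.5,-51,0,0,0,0.5,-1,0.5,-66.5,0,0,0,0.5,-1,0.5,-101.5,0,0,0,0.5]'

```text
clock: 16.75
eef_pos: [544.4, -218.9, 195.2]
tool_rot: [-3.139, -0.001, 1.678]
force: [-0.1, -0.3, -0.5]
width: 42.6
gripper_force: 0.0
```

Run:
```python
from h import *
s=shot("scene","s5");t=shot("top","t5");
a=np.hstack([cv2.resize(s[170:300,245:405],(640,520),interpolation=cv2.INTER_CUBIC)]);cv2.imwrite("pics/p5.png",a)
# compare carton buttons w.r.t. s3
o=cv2.imread("pics/s3.png");d=cv2.absdiff(o,s).max(2)
for n,(u,v) in dict(B=(381,236.5),C=(367,203),D=(398.5,220)).items():
    u,v=int(u),int(v);print(n,d[v-10:v+10,u-8:u+8].mean())
```

```text
B 2.4
C 2.80625
D 2.528125
```

View pics/p5.png

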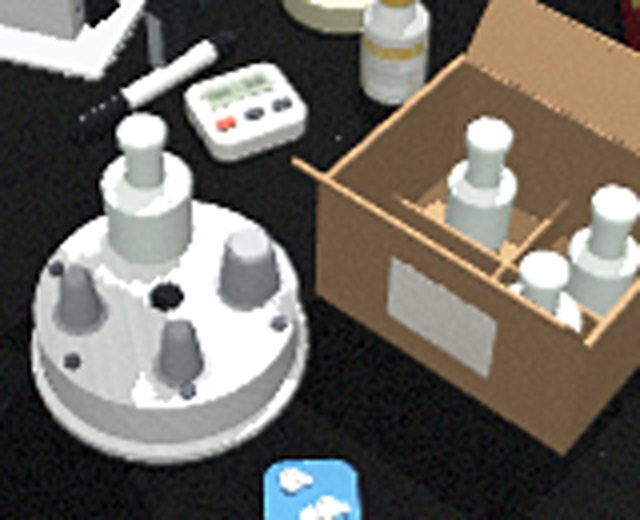

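The cap is home on wide port 1 at crop (147,200), and the other three caps are unmoved. Next is the near wide cap.

Run:
```python
from plan import *
Y=np.radians(96.3);g=.5;p=(350.7,-333.6)
plan([(*p,56,Y,g,6),(*p,56,Y,g,1),(*p,56,Y,0,3)])
plan([(*p,56,Y,0,2),(*p,75,Y,0,2),(*p,205,Y,0,5)])
q=(480.4,-238)
plan([(*q,205,Y,0,6),(*q,140,Y,0,4)])
plan([(*q,112,Y,0,8),(*q,112,Y,0,2)])
```

```text
[0,0,23,0,0,0,0.5,0,0,46.5,0,0,0,0.5,0,0,69.5,0,0,0,0.5,0,0,92.5,0,0,0,0.5,0,0,115.5,0,0,0,0.5,0,0,139,0,0,0,0.5,0,0,139,0,0,0,0.5,0,0,139,0,0,0,0,0,0,139,0,0,0,0,0,0,139,0,0,0,0]
end [ 350.54 -333.59   55.8     1.68]
[0,0,0,0,0,0,0,0,0,0,0,0,0,0,0,0,-9.5,0,0,0,0,0,0,-19,0,0,0,0,0,0,-45,0,0,0,0,0,0,-71,0,0,0,0,0,0,-97,0,0,0,0,0,0,-123,0,0,0,0,0,0,-149,0,0,0,0]
end [ 350.54 -333.59  204.8     1.68]
[13.5,23,0,0,0,0,0,27,46.5,0,0,0,0,0,40.5,69.5,0,0,0,0,0,54,93,0,0,0,0,0,67.5,116,0,0,0,0,0,81,139.5,0,0,0,0,0,81,139.5,16,0,0,0,0,81,139.5,32.5,0,0,0,0,81,139.5,48.5,0,0,0,0,81,139.5,65,0,0,0,0]
end [ 480.57 -238.13  139.8     1.68]
[0,0,3.5,0,0,0,0,0,0,7,0,0,0,0,0,0,10.5,0,0,0,0,0,0,14,0,0,0,0,0,0,17.5,0,0,0,0,0,0,21,0,0,0,0,0,0,24.5,0,0,0,0,0,0,28,0,0,0,0,0,0,28,0,0,0,0,0,0,28,0,0,0,0]
end [ 480.57 -238.13  111.8     1.68]
```

Request:
play_rows --deltas '[-11.5,-25.5,0,0,0,0,0.5,-23.5,-51.5,0,0,0,0,0.5,-35,-77,0,0,0,0,0.5,-46.5,-103,0,0,0,0,0.5,-58,-128.5,0,0,0,0,0.5,-70,-154.5,0,0,0,0,0.5,-81.5,-180,0,0,0,0,0.5,-93,-206,0,0,0,0,0.5,-93,-206,0,0,0,0,0.5,-93,-206,0,0,0,0,0.5]'

```text
clock: 18.1
eef_pos: [351.4, -333.3, 195.1]
tool_rot: [3.141, 0.0, 1.678]
force: [-0.5, -0.3, -0.4]
width: 42.8
gripper_force: 0.0
```

Request:
play_rows --deltas '[0,0,23,0,0,0,0.5,0,0,46.5,0,0,0,0.5,0,0,69.5,0,0,0,0.5,0,0,92.5,0,0,0,0.5,0,0,115.5,0,0,0,0.5,0,0,139,0,0,0,0.5,0,0,139,0,0,0,0.5,0,0,139,0,0,0,0,0,0,139,0,0,0,0,0,0,139,0,0,0,0]'

```text
clock: 19.35
eef_pos: [350.7, -333.5, 55.9]
tool_rot: [3.141, 0.0, 1.678]
force: [0.3, 0.2, -0.7]
width: 24.7
gripper_force: 58.7
```

Request:
play_rows --deltas '[0,0,0,0,0,0,0,0,0,0,0,0,0,0,0,0,-9.5,0,0,0,0,0,0,-19,0,0,0,0,0,0,-45,0,0,0,0,0,0,-71,0,0,0,0,0,0,-97,0,0,0,0,0,0,-123,0,0,0,0,0,0,-149,0,0,0,0]'

```text
clock: 20.48
eef_pos: [350.4, -333.6, 206.5]
tool_rot: [3.141, 0.001, 1.678]
force: [-0.3, -0.5, -0.8]
width: 24.4
gripper_force: 58.8
```

Request:
play_rows --deltas '[13.5,23,0,0,0,0,0,27,46.5,0,0,0,0,0,40.5,69.5,0,0,0,0,0,54,93,0,0,0,0,0,67.5,116,0,0,0,0,0,81,139.5,0,0,0,0,0,81,139.5,16,0,0,0,0,81,139.5,32.5,0,0,0,0,81,139.5,48.5,0,0,0,0,81,139.5,65,0,0,0,0]'

```text
clock: 21.72
eef_pos: [481.7, -237.5, 139.6]
tool_rot: [3.139, -0.0, 1.678]
force: [1.7, 0.1, -0.5]
width: 24.8
gripper_force: 60.1
```

```bash
cat > chk.py <<'E'
from h import *
import sys
def chk(name):
    s=shot("scene",name);r=read_state();e=r["eef_pos"];g=cv2.cvtColor(s,cv2.COLOR_BGR2GRAY)
    print(e.round(1),r["width"].round(1),"bot",proj("scene",(*e[:2],e[2]-52)).round(1))
    for dz in(14,30):
        u,v=proj("scene",(*e[:2],e[2]-52+dz));v=int(round(v));print(round(u,2),v,g[v,int(u)-18:int(u)+19].tolist(),int(u)-18)
    return s
E
python3 - <<'E'
from chk import *
s=chk("s6")
E
```

```text
Traceback (most recent call last):
  File "chk.py", line 5, in chk
    print(e.round(1),r["width"].round(1),"bot",proj("scene",(*e[:2],e[2]-52)).round(1))
                     ^^^^^^^^^^^^^^^^
AttributeError: 'float' object has no attribute 'round'
```

```bash
sed -i 's/r\["width"\].round(1)/r["width"]/' chk.py
python3 - <<'E'
from chk import *
s=chk("s6")
E
```

```text
[ 478.3 -238.3  137.8] 24.2688943935119 bot [307.6 228. ]
307.47 224 [164, 155, 149, 127, 251, 255, 255, 181, 156, 163, 164, 170, 172, 174, 177, 178, 183, 178, 181, 182, 180, 181, 178, 179, 170, 172, 166, 158, 155, 146, 54, 36, 30, 29, 28, 78, 94] 289
307.36 219 [255, 255, 180, 139, 42, 1, 34, 146, 195, 228, 229, 233, 233, 233, 233, 234, 234, 231, 232, 230, 230, 230, 227, 229, 229, 225, 220, 217, 213, 152, 54, 23, 34, 20, 22, 62, 96] 289
```

Request:
play_rows --deltas '[0,0,3.5,0,0,0,0,0,0,7,0,0,0,0,0,0,10.5,0,0,0,0,0,0,14,0,0,0,0,0,0,17.5,0,0,0,0,0,0,21,0,0,0,0,0,0,24.5,0,0,0,0,0,0,28,0,0,0,0,0,0,28,0,0,0,0,0,0,28,0,0,0,0]'

```text
clock: 23.08
eef_pos: [480.5, -238.1, 111.7]
tool_rot: [-3.141, -0.0, 1.678]
force: [0.1, 1.2, -1.2]
width: 24.4
gripper_force: 60.1
```

Request:
play_rows --deltas '[0,0,1,0,0,0,0,0,0,2,0,0,0,0,0,0,3,0,0,0,0,0,0,4,0,0,0,0,0,0,5,0,0,0,0,0,0,6,0,0,0,0,0,0,6,0,0,0,0]'

```text
clock: 23.95
eef_pos: [480.7, -238.2, 105.9]
tool_rot: [3.141, 0.0, 1.678]
force: [-2.0, 0.4, 2.4]
width: 24.6
gripper_force: 60.3
```

Contact as before. I'll press on in the grip, 10.5 mm more in slow steps.

Request:
play_rows --deltas '[0,0,1,0,0,0,0,0,0,2,0,0,0,0,0,0,3,0,0,0,0,0,0,4,0,0,0,0,0,0,5,0,0,0,0,0,0,6,0,0,0,0,0,0,7,0,0,0,0,0,0,8,0,0,0,0,0,0,8.5,0,0,0,0,0,0,8.5,0,0,0,0]'

```text
clock: 25.2
eef_pos: [481.2, -238.3, 98.3]
tool_rot: [3.141, 0.001, 1.678]
force: [-1.9, 1.9, 11.2]
width: 24.5
gripper_force: 60.7
```

Request:
play_rows --deltas '[0,0,1,0,0,0,0,0,0,2,0,0,0,0,0,0,3,0,0,0,0,0,0,3,0,0,0,0]'

```text
clock: 25.7
eef_pos: [481.4, -238.0, 97.0]
tool_rot: [3.14, 0.002, 1.678]
force: [-5.1, 3.8, 27.1]
width: 24.6
gripper_force: 61.4
```

Run:
```python
from plan import *
Y=json.load(open(F))[3];json.dump([480.57,-238.13,94.3,Y],open(F,"w"))
q=(481.3,-238);g=.5
plan([(*q,97.3,Y,0,2),(*q,97.3,Y,.5,3),(*q,160,Y,.5,4),(*q,195,Y,.5,1)])
Y=np.radians(96.3);p=(437.4,-387.9)
plan([(*p,195,Y,g,6),(*p,195,Y,g,2)])
```

```text
[0,0.5,-1.5,0,0,0,0,0,0.5,-3,0,0,0,0,0,0.5,-3,0,0,0,0.5,0,0.5,-3,0,0,0,0.5,0,0.5,-3,0,0,0,0.5,0,0.5,-18.5,0,0,0,0.5,0,0.5,-34.5,0,0,0,0.5,0,0.5,-50,0,0,0,0.5,0,0.5,-65.5,0,0,0,0.5,0,0.5,-100.5,0,0,0,0.5]
end [ 481.07 -238.08  194.8     1.68]
[-24,-10,0,0,0,0,0.5,-48,-20,0,0,0,0,0.5,-72,-29.5,0,0,0,0,0.5,-96,-39.5,0,0,0,0,0.5,-120,-49.5,0,0,0,0,0.5,-144.5,-59.5,0,0,0,0,0.5,-144.5,-59.5,0,0,0,0,0.5,-144.5,-59.5,0,0,0,0,0.5]
end [ 437.37 -388.11  194.8     1.68]
```

Request:
play_rows --deltas '[0,0.5,-1.5,0,0,0,0,0,0.5,-3,0,0,0,0,0,0.5,-3,0,0,0,0.5,0,0.5,-3,0,0,0,0.5,0,0.5,-3,0,0,0,0.5,0,0.5,-18.5,0,0,0,0.5,0,0.5,-34.5,0,0,0,0.5,0,0.5,-50,0,0,0,0.5,0,0.5,-65.5,0,0,0,0.5,0,0.5,-100.5,0,0,0,0.5]'

```text
clock: 26.95
eef_pos: [480.2, -237.8, 195.4]
tool_rot: [-3.14, -0.001, 1.678]
force: [1.4, -0.2, -0.3]
width: 42.7
gripper_force: 0.0
```

Run:
```python
from h import *
s=shot("scene","s7")
o=cv2.imread("pics/s3.png");d=cv2.absdiff(o,s).max(2)
for n,(u,v) in dict(B=(381,236.5),C=(367,203),D=(398.5,220)).items():
    u,v=int(u),int(v);print(n,d[v-10:v+10,u-8:u+8].mean())
s5=cv2.imread("pics/s5.png");d=cv2.absdiff(s5,s).max(2);print("A",d[197:240,270:295].mean())
```

```text
B 62.90625
C 2.8875
D 2.65
A 2.787906976744186
```

Run:
```python
from plan import *
Y=np.radians(96.3);g=.5;p=(437.4,-387.9)
plan([(*p,56,Y,g,6),(*p,56,Y,g,1),(*p,56,Y,0,3)])
plan([(*p,56,Y,0,2),(*p,75,Y,0,2),(*p,205,Y,0,5)])
q=(527.3,-154)
plan([(*q,205,Y,0,8),(*q,205,Y,0,2)])
plan([(*q,140,Y,0,5),(*q,140,Y,0,2)])
plan([(*q,112,Y,0,8),(*q,112,Y,0,2)])
```

```text
[0,0,23,0,0,0,0.5,0,0,46.5,0,0,0,0.5,0,0,69.5,0,0,0,0.5,0,0,92.5,0,0,0,0.5,0,0,115.5,0,0,0,0.5,0,0,139,0,0,0,0.5,0,0,139,0,0,0,0.5,0,0,139,0,0,0,0,0,0,139,0,0,0,0,0,0,139,0,0,0,0]
end [ 437.37 -388.11   55.8     1.68]
[0,0,0,0,0,0,0,0,0,0,0,0,0,0,0,0,-9.5,0,0,0,0,0,0,-19,0,0,0,0,0,0,-45,0,0,0,0,0,0,-71,0,0,0,0,0,0,-97,0,0,0,0,0,0,-123,0,0,0,0,0,0,-149,0,0,0,0]
end [ 437.37 -388.11  204.8     1.68]
[28,14.5,0,0,0,0,0,56,28.5,0,0,0,0,0,83.5,43,0,0,0,0,0,111.5,57,0,0,0,0,0,139.5,71.5,0,0,0,0,0,167.5,86,0,0,0,0,0,195.5,100,0,0,0,0,0,223,114.5,0,0,0,0,0,223,114.5,0,0,0,0,0,223,114.5,0,0,0,0,0]
end [ 527.35 -154.14  204.8     1.68]
[0,0,13,0,0,0,0,0,0,26,0,0,0,0,0,0,39,0,0,0,0,0,0,52,0,0,0,0,0,0,65,0,0,0,0,0,0,65,0,0,0,0,0,0,65,0,0,0,0]
end [ 527.35 -154.14  139.8     1.68]
[0,0,3.5,0,0,0,0,0,0,7,0,0,0,0,0,0,10.5,0,0,0,0,0,0,14,0,0,0,0,0,0,17.5,0,0,0,0,0,0,21,0,0,0,0,0,0,24.5,0,0,0,0,0,0,28,0,0,0,0,0,0,28,0,0,0,0,0,0,28,0,0,0,0]
end [ 527.35 -154.14  111.8     1.68]
```

Request:
play_rows --deltas '[-24,-10,0,0,0,0,0.5,-48,-20,0,0,0,0,0.5,-72,-29.5,0,0,0,0,0.5,-96,-39.5,0,0,0,0,0.5,-120,-49.5,0,0,0,0,0.5,-144.5,-59.5,0,0,0,0,0.5,-144.5,-59.5,0,0,0,0,0.5,-144.5,-59.5,0,0,0,0,0.5]'

```text
clock: 28.0
eef_pos: [437.9, -387.0, 195.2]
tool_rot: [3.141, -0.001, 1.679]
force: [-0.2, -0.0, 0.2]
width: 43.0
gripper_force: 0.0
```

Request:
play_rows --deltas '[0,0,23,0,0,0,0.5,0,0,46.5,0,0,0,0.5,0,0,69.5,0,0,0,0.5,0,0,92.5,0,0,0,0.5,0,0,115.5,0,0,0,0.5,0,0,139,0,0,0,0.5,0,0,139,0,0,0,0.5,0,0,139,0,0,0,0,0,0,139,0,0,0,0,0,0,139,0,0,0,0]'

```text
clock: 29.25
eef_pos: [438.6, -387.2, 56.6]
tool_rot: [3.14, -0.0, 1.679]
force: [-0.3, 0.7, 5.8]
width: 24.4
gripper_force: 58.4
```

Request:
play_rows --deltas '[0,0,0,0,0,0,0,0,0,0,0,0,0,0,0,0,-9.5,0,0,0,0,0,0,-19,0,0,0,0,0,0,-45,0,0,0,0,0,0,-71,0,0,0,0,0,0,-97,0,0,0,0,0,0,-123,0,0,0,0,0,0,-149,0,0,0,0]'

```text
clock: 30.38
eef_pos: [437.2, -388.0, 206.2]
tool_rot: [3.142, 0.0, 1.678]
force: [0.4, 0.1, -1.1]
width: 24.6
gripper_force: 58.8
```

Request:
play_rows --deltas '[28,14.5,0,0,0,0,0,56,28.5,0,0,0,0,0,83.5,43,0,0,0,0,0,111.5,57,0,0,0,0,0,139.5,71.5,0,0,0,0,0,167.5,86,0,0,0,0,0,195.5,100,0,0,0,0,0,223,114.5,0,0,0,0,0,223,114.5,0,0,0,0,0,223,114.5,0,0,0,0,0]'

```text
clock: 31.62
eef_pos: [527.0, -155.1, 205.0]
tool_rot: [-3.141, 0.001, 1.677]
force: [0.0, -0.3, -1.5]
width: 24.6
gripper_force: 58.8
```

Request:
play_rows --deltas '[0,0,13,0,0,0,0,0,0,26,0,0,0,0,0,0,39,0,0,0,0,0,0,52,0,0,0,0,0,0,65,0,0,0,0,0,0,65,0,0,0,0,0,0,65,0,0,0,0]'

```text
clock: 32.5
eef_pos: [527.8, -154.2, 140.0]
tool_rot: [3.141, 0.0, 1.678]
force: [0.2, 0.3, -1.2]
width: 24.4
gripper_force: 58.9
```

Run:
```python
from chk import *
s=chk("s8")
crop(s,230,170,410,300,4,"p8")
```

```text
[ 527.9 -154.2  140.2] 24.268657976369923 bot [262.9 234.9]
262.23 231 [27, 28, 30, 29, 36, 31, 25, 25, 26, 54, 156, 163, 170, 176, 174, 176, 179, 178, 177, 179, 174, 173, 169, 166, 158, 157, 150, 140, 130, 152, 160, 168, 174, 171, 176, 179, 180] 244
261.47 226 [33, 26, 31, 20, 31, 30, 21, 24, 25, 46, 156, 213, 227, 227, 227, 228, 229, 230, 231, 231, 228, 226, 226, 222, 220, 179, 154, 141, 138, 146, 161, 165, 168, 166, 174, 177, 179] 243
```

View pics/p8.png

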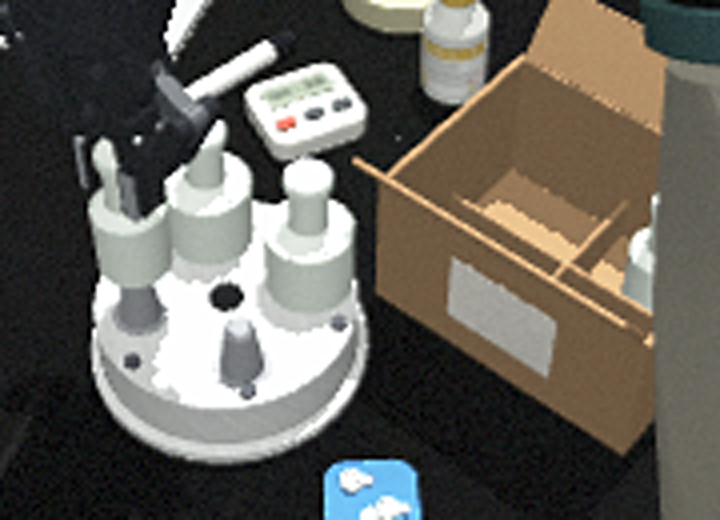

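The narrow cap hangs over narrow port 1 at crop (133,255), in line with the port at (139,310). Both wide caps sit home. Lowering it now.

Request:
play_rows --deltas '[0,0,3.5,0,0,0,0,0,0,7,0,0,0,0,0,0,10.5,0,0,0,0,0,0,14,0,0,0,0,0,0,17.5,0,0,0,0,0,0,21,0,0,0,0,0,0,24.5,0,0,0,0,0,0,28,0,0,0,0,0,0,28,0,0,0,0,0,0,28,0,0,0,0]'

```text
clock: 33.8
eef_pos: [527.4, -154.1, 111.8]
tool_rot: [-3.141, -0.0, 1.678]
force: [-0.6, 0.2, -0.6]
width: 24.8
gripper_force: 58.8
```

Request:
play_rows --deltas '[0,0,1,0,0,0,0,0,0,2,0,0,0,0,0,0,3,0,0,0,0,0,0,4,0,0,0,0,0,0,5,0,0,0,0,0,0,6,0,0,0,0,0,0,6,0,0,0,0]'

```text
clock: 34.67
eef_pos: [527.5, -154.2, 105.9]
tool_rot: [3.141, 0.0, 1.678]
force: [-1.7, 1.4, 2.6]
width: 24.6
gripper_force: 59.1
```

Request:
play_rows --deltas '[0,0,1,0,0,0,0,0,0,2,0,0,0,0,0,0,3,0,0,0,0,0,0,3.5,0,0,0,0,0,0,3.5,0,0,0,0]'

```text
clock: 35.3
eef_pos: [527.7, -154.2, 102.7]
tool_rot: [3.141, 0.0, 1.678]
force: [-2.1, 1.2, 6.2]
width: 24.2
gripper_force: 59.3
```

Commanded z is 102.3; 8 mm more to go.

Request:
play_rows --deltas '[0,0,1,0,0,0,0,0,0,2,0,0,0,0,0,0,3,0,0,0,0,0,0,4,0,0,0,0,0,0,5,0,0,0,0,0,0,5,0,0,0,0]'

```text
clock: 36.05
eef_pos: [528.0, -154.1, 98.3]
tool_rot: [3.14, 0.001, 1.678]
force: [-2.4, 1.3, 11.4]
width: 24.6
gripper_force: 59.5
```

Request:
play_rows --deltas '[0,0,1,0,0,0,0,0,0,2,0,0,0,0,0,0,3,0,0,0,0,0,0,3,0,0,0,0]'

```text
clock: 36.55
eef_pos: [528.5, -153.6, 97.6]
tool_rot: [3.139, 0.001, 1.678]
force: [-7.1, 3.1, 29.2]
width: 24.6
gripper_force: 60.5
```

Run:
```python
from plan import *
Y=json.load(open(F))[3];json.dump([527.35,-154.14,94.3,Y],open(F,"w"))
q=(528.3,-153.8);g=.5
plan([(*q,97.8,Y,0,2),(*q,97.8,Y,.5,3),(*q,160,Y,.5,4),(*q,195,Y,.5,1)])
```

```text
[0,0.5,-2,0,0,0,0,0,1,-3.5,0,0,0,0,0,1,-3.5,0,0,0,0.5,0,1,-3.5,0,0,0,0.5,0,1,-3.5,0,0,0,0.5,0,1,-19,0,0,0,0.5,0,1,-34.5,0,0,0,0.5,0,1,-50,0,0,0,0.5,0,1,-65.5,0,0,0,0.5,0,1,-100.5,0,0,0,0.5]
end [ 528.34 -154.03  194.8     1.68]
```

Request:
play_rows --deltas '[0,0.5,-2,0,0,0,0,0,1,-3.5,0,0,0,0,0,1,-3.5,0,0,0,0.5,0,1,-3.5,0,0,0,0.5,0,1,-3.5,0,0,0,0.5,0,1,-19,0,0,0,0.5,0,1,-34.5,0,0,0,0.5,0,1,-50,0,0,0,0.5,0,1,-65.5,0,0,0,0.5,0,1,-100.5,0,0,0,0.5]'

```text
clock: 37.8
eef_pos: [527.4, -154.0, 195.3]
tool_rot: [-3.139, -0.001, 1.678]
force: [0.7, -0.2, 0.9]
width: 42.8
gripper_force: 0.0
```

```bash
python3 - <<'E'
from h import *
s=shot("scene","s9")
o=cv2.imread("pics/s3.png");d=cv2.absdiff(o,s).max(2)
for n,(u,v) in dict(D=(398.5,220)).items():
    u,v=int(u),int(v);print(n,d[v-10:v+10,u-8:u+8].mean())
crop(s,230,170,430,300,4,"p9")
t=shot("top","t9");o=cv2.imread("pics/t3.png");d=cv2.absdiff(o,t).max(2);u,v=371,273;print(d[v-10:v+10,u-10:u+10].mean())
E
cat cmd.json
```

```text
D 2.98125
1.26
[528.3442591874715, -154.03300155081254, 194.8, 1.678]
```

View pics/p9.png

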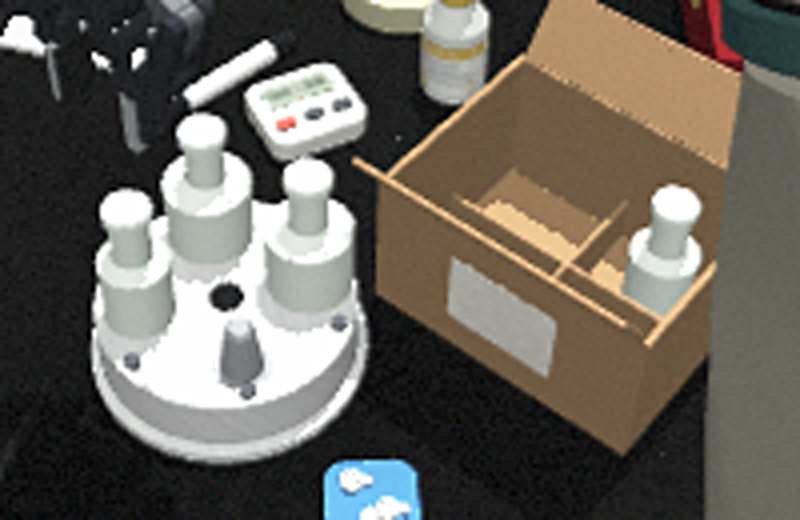

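Three caps are home and the last one at crop (663,255) has not moved. Picking the last cap.

Run:
```python
from plan import *
Y=np.radians(96.3);g=.5;p=(354.2,-398.4)
plan([(*p,195,Y,g,8),(*p,195,Y,g,2)])
plan([(*p,56,Y,g,6),(*p,56,Y,g,1),(*p,56,Y,0,3)])
plan([(*p,56,Y,0,2),(*p,75,Y,0,2),(*p,205,Y,0,5)])
q=(462.3,-172.6)
plan([(*q,205,Y,0,8),(*q,205,Y,0,2)])
plan([(*q,140,Y,0,5),(*q,140,Y,0,2)])
plan([(*q,112,Y,0,8),(*q,112,Y,0,2)])
```

```text
[-28,-25,0,0,0,0,0.5,-56,-50,0,0,0,0,0.5,-84,-74.5,0,0,0,0,0.5,-112,-99.5,0,0,0,0,0.5,-140,-124.5,0,0,0,0,0.5,-168,-149.5,0,0,0,0,0.5,-196.5,-174.5,0,0,0,0,0.5,-224.5,-199.5,0,0,0,0,0.5,-224.5,-199.5,0,0,0,0,0.5,-224.5,-199.5,0,0,0,0,0.5]
end [ 354.01 -398.59  194.8     1.68]
[0,0,23,0,0,0,0.5,0,0,46.5,0,0,0,0.5,0,0,69.5,0,0,0,0.5,0,0,92.5,0,0,0,0.5,0,0,115.5,0,0,0,0.5,0,0,139,0,0,0,0.5,0,0,139,0,0,0,0.5,0,0,139,0,0,0,0,0,0,139,0,0,0,0,0,0,139,0,0,0,0]
end [ 354.01 -398.59   55.8     1.68]
[0,0,0,0,0,0,0,0,0,0,0,0,0,0,0,0,-9.5,0,0,0,0,0,0,-19,0,0,0,0,0,0,-45,0,0,0,0,0,0,-71,0,0,0,0,0,0,-97,0,0,0,0,0,0,-123,0,0,0,0,0,0,-149,0,0,0,0]
end [ 354.01 -398.59  204.8     1.68]
[26.5,16.5,0,0,0,0,0,53.5,33,0,0,0,0,0,80,49.5,0,0,0,0,0,106.5,66,0,0,0,0,0,133,82.5,0,0,0,0,0,160,99,0,0,0,0,0,186.5,115.5,0,0,0,0,0,213,132,0,0,0,0,0,213,132,0,0,0,0,0,213,132,0,0,0,0,0]
end [ 462.46 -172.69  204.8     1.68]
[0,0,13,0,0,0,0,0,0,26,0,0,0,0,0,0,39,0,0,0,0,0,0,52,0,0,0,0,0,0,65,0,0,0,0,0,0,65,0,0,0,0,0,0,65,0,0,0,0]
end [ 462.46 -172.69  139.8     1.68]
[0,0,3.5,0,0,0,0,0,0,7,0,0,0,0,0,0,10.5,0,0,0,0,0,0,14,0,0,0,0,0,0,17.5,0,0,0,0,0,0,21,0,0,0,0,0,0,24.5,0,0,0,0,0,0,28,0,0,0,0,0,0,28,0,0,0,0,0,0,28,0,0,0,0]
end [ 462.46 -172.69  111.8     1.68]
```

Request:
play_rows --deltas '[-28,-25,0,0,0,0,0.5,-56,-50,0,0,0,0,0.5,-84,-74.5,0,0,0,0,0.5,-112,-99.5,0,0,0,0,0.5,-140,-124.5,0,0,0,0,0.5,-168,-149.5,0,0,0,0,0.5,-196.5,-174.5,0,0,0,0,0.5,-224.5,-199.5,0,0,0,0,0.5,-224.5,-199.5,0,0,0,0,0.5,-224.5,-199.5,0,0,0,0,0.5]'

```text
clock: 39.15
eef_pos: [354.4, -398.0, 194.9]
tool_rot: [3.141, -0.001, 1.678]
force: [0.8, 0.9, 0.9]
width: 42.6
gripper_force: 0.0
```

Request:
play_rows --deltas '[0,0,23,0,0,0,0.5,0,0,46.5,0,0,0,0.5,0,0,69.5,0,0,0,0.5,0,0,92.5,0,0,0,0.5,0,0,115.5,0,0,0,0.5,0,0,139,0,0,0,0.5,0,0,139,0,0,0,0.5,0,0,139,0,0,0,0,0,0,139,0,0,0,0,0,0,139,0,0,0,0]'

```text
clock: 40.4
eef_pos: [355.4, -398.2, 56.3]
tool_rot: [3.14, 0.001, 1.679]
force: [1.4, 0.4, 5.5]
width: 24.3
gripper_force: 58.5
```

Request:
play_rows --deltas '[0,0,0,0,0,0,0,0,0,0,0,0,0,0,0,0,-9.5,0,0,0,0,0,0,-19,0,0,0,0,0,0,-45,0,0,0,0,0,0,-71,0,0,0,0,0,0,-97,0,0,0,0,0,0,-123,0,0,0,0,0,0,-149,0,0,0,0]'

```text
clock: 41.52
eef_pos: [353.7, -398.5, 206.1]
tool_rot: [-3.141, -0.0, 1.678]
force: [0.5, -0.4, -1.0]
width: 24.4
gripper_force: 58.8
```

Request:
play_rows --deltas '[26.5,16.5,0,0,0,0,0,53.5,33,0,0,0,0,0,80,49.5,0,0,0,0,0,106.5,66,0,0,0,0,0,133,82.5,0,0,0,0,0,160,99,0,0,0,0,0,186.5,115.5,0,0,0,0,0,213,132,0,0,0,0,0,213,132,0,0,0,0,0,213,132,0,0,0,0,0]'

```text
clock: 42.78
eef_pos: [462.0, -173.4, 205.0]
tool_rot: [-3.141, 0.001, 1.677]
force: [0.4, -0.1, -0.8]
width: 24.6
gripper_force: 58.9
```

Request:
play_rows --deltas '[0,0,13,0,0,0,0,0,0,26,0,0,0,0,0,0,39,0,0,0,0,0,0,52,0,0,0,0,0,0,65,0,0,0,0,0,0,65,0,0,0,0,0,0,65,0,0,0,0]'

```text
clock: 43.65
eef_pos: [462.8, -172.7, 139.9]
tool_rot: [3.141, 0.0, 1.678]
force: [0.9, -0.2, -0.3]
width: 24.3
gripper_force: 58.9
```

Run:
```python
from chk import *
s=chk("s10");o=cv2.imread("pics/s9.png");d=cv2.absdiff(s,o).max(2)
print(d[215:255,253:272].mean(),d[197:235,272:292].mean())
```

```text
[ 463.  -172.8  140.1] 24.851655034090168 bot [289.2 247.7]
288.87 243 [156, 151, 132, 180, 255, 255, 255, 254, 255, 255, 242, 166, 163, 169, 173, 178, 178, 179, 178, 181, 177, 178, 178, 178, 172, 170, 164, 157, 147, 139, 168, 175, 177, 179, 181, 181, 178] 270
288.48 239 [184, 144, 128, 255, 214, 207, 211, 206, 201, 205, 156, 190, 227, 229, 230, 230, 232, 231, 233, 234, 234, 230, 230, 228, 226, 224, 198, 160, 146, 145, 169, 175, 178, 177, 181, 183, 181] 270
2.8671052631578946 97.22631578947369
```

Run:
```python
from h import *
g=cv2.cvtColor(cv2.imread("pics/s9.png"),cv2.COLOR_BGR2GRAY)
for z in(50,60,70):
    u,v=proj("scene",(462.46,-172.69,z));v=int(round(v));print(z,round(u,2),v,g[v,280:302].tolist())
g=cv2.cvtColor(cv2.imread("pics/s10.png"),cv2.COLOR_BGR2GRAY)
for v in range(232,256,2): print(v,g[v,274:306].tolist())
crop(cv2.imread("pics/s10.png"),260,190,340,270,7,"p10")
```

```text
50 290.19 259 [254, 254, 255, 254, 244, 135, 107, 120, 124, 123, 121, 127, 113, 114, 109, 134, 234, 252, 255, 254, 254, 254]
60 289.97 256 [254, 254, 254, 255, 255, 197, 116, 120, 123, 126, 124, 121, 119, 117, 106, 255, 255, 255, 254, 254, 254, 254]
70 289.75 253 [254, 254, 254, 255, 255, 235, 145, 141, 204, 226, 226, 191, 159, 117, 252, 255, 255, 255, 255, 255, 255, 255]
232 [162, 167, 173, 177, 179, 181, 199, 214, 224, 168, 164, 170, 180, 189, 112, 119, 119, 118, 84, 43, 35, 34, 32, 34, 28, 10, 242, 237, 233, 233, 231, 232]
234 [209, 191, 171, 175, 177, 195, 217, 219, 225, 211, 164, 169, 177, 185, 147, 100, 119, 120, 81, 35, 38, 32, 29, 34, 155, 180, 217, 254, 236, 255, 255, 255]
236 [208, 211, 209, 206, 207, 208, 217, 224, 226, 228, 231, 222, 199, 193, 149, 78, 112, 118, 97, 39, 26, 12, 111, 207, 255, 176, 166, 170, 176, 178, 184, 190]
238 [207, 213, 211, 208, 203, 189, 191, 225, 228, 228, 229, 232, 231, 235, 236, 236, 205, 147, 107, 162, 226, 224, 222, 190, 150, 144, 171, 176, 179, 179, 181, 182]
240 [255, 255, 223, 201, 255, 255, 180, 152, 183, 217, 230, 230, 230, 232, 234, 234,
[... 535 characters left out ...]
 150, 143, 167, 173, 176, 178, 181, 178]
248 [255, 255, 254, 254, 254, 255, 255, 183, 155, 169, 171, 174, 175, 182, 179, 179, 179, 181, 179, 179, 174, 169, 166, 156, 150, 141, 182, 205, 207, 205, 202, 202]
250 [255, 255, 254, 254, 254, 255, 255, 240, 168, 160, 171, 175, 179, 180, 182, 181, 181, 181, 181, 179, 173, 170, 165, 159, 145, 168, 199, 204, 209, 206, 209, 212]
252 [255, 254, 254, 254, 254, 254, 255, 255, 243, 168, 165, 173, 178, 181, 179, 182, 179, 181, 178, 179, 174, 167, 157, 191, 255, 255, 255, 220, 200, 206, 206, 203]
254 [254, 254, 254, 254, 254, 254, 254, 255, 255, 255, 255, 231, 182, 184, 184, 182, 185, 185, 183, 180, 191, 236, 255, 255, 255, 255, 255, 255, 255, 255, 255, 255]
```

View pics/p10.png

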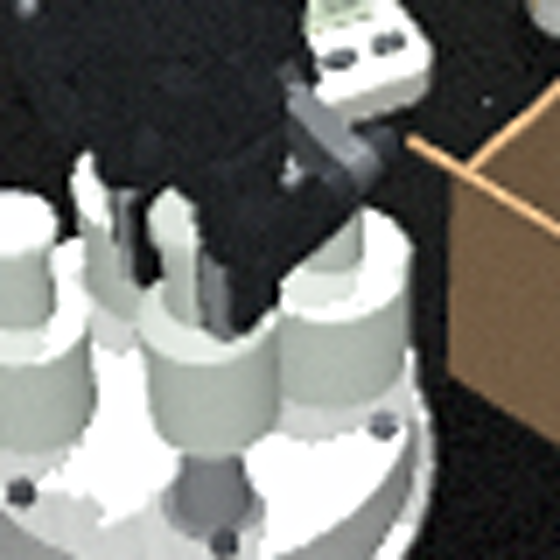

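The skirt is centred about 1.2 px (2.5 mm) to the image right of the port axis (skirt at about 290.1, expected 288.9). I'll shift by about +1 mm x and +1.5 mm y while lowering.

Request:
play_rows --deltas '[0.5,0.5,3.5,0,0,0,0,1.5,1,6,0,0,0,0,1.5,1,9,0,0,0,0,1.5,1,12,0,0,0,0,1.5,1,15,0,0,0,0,1.5,1,18,0,0,0,0,1.5,1,18,0,0,0,0]'

```text
clock: 44.58
eef_pos: [463.2, -171.1, 121.6]
tool_rot: [-3.141, -0.0, 1.678]
force: [0.7, 0.0, -0.3]
width: 24.9
gripper_force: 58.9
```

Request:
play_rows --deltas '[0,0,2,0,0,0,0,0,0,4,0,0,0,0,0,0,6,0,0,0,0,0,0,8,0,0,0,0,0,0,10,0,0,0,0,0,0,10,0,0,0,0]'

```text
clock: 45.32
eef_pos: [463.2, -171.1, 111.6]
tool_rot: [-3.141, -0.0, 1.678]
force: [0.1, -0.1, -1.5]
width: 24.6
gripper_force: 58.8
```

Request:
play_rows --deltas '[0,0,1,0,0,0,0,0,0,2,0,0,0,0,0,0,3,0,0,0,0,0,0,4,0,0,0,0,0,0,5,0,0,0,0,0,0,6,0,0,0,0,0,0,6,0,0,0,0]'

```text
clock: 46.2
eef_pos: [463.4, -171.1, 105.9]
tool_rot: [3.141, 0.0, 1.678]
force: [-1.5, 0.3, 2.8]
width: 24.7
gripper_force: 59.0
```

Request:
play_rows --deltas '[0,0,1,0,0,0,0,0,0,2,0,0,0,0,0,0,3,0,0,0,0,0,0,3.5,0,0,0,0,0,0,3.5,0,0,0,0]'

```text
clock: 46.82
eef_pos: [463.6, -171.2, 102.6]
tool_rot: [3.141, 0.0, 1.678]
force: [-1.6, 0.4, 6.7]
width: 24.7
gripper_force: 59.2
```

Request:
play_rows --deltas '[0,0,1,0,0,0,0,0,0,2,0,0,0,0,0,0,3,0,0,0,0,0,0,4,0,0,0,0,0,0,5,0,0,0,0,0,0,5,0,0,0,0]'

```text
clock: 47.58
eef_pos: [463.8, -171.2, 98.1]
tool_rot: [3.141, 0.001, 1.678]
force: [-2.6, 1.3, 11.0]
width: 24.5
gripper_force: 59.4
```

Request:
play_rows --deltas '[0,0,1,0,0,0,0,0,0,2,0,0,0,0,0,0,3,0,0,0,0,0,0,3,0,0,0,0]'

```text
clock: 48.08
eef_pos: [464.1, -171.2, 97.2]
tool_rot: [3.14, 0.002, 1.678]
force: [-8.5, 3.5, 34.2]
width: 24.6
gripper_force: 60.5
```

All four caps are home. Releasing, checking the picture, then on to the flaps.

Run:
```python
from plan import *
Y=json.load(open(F))[3];json.dump([463.29,-171.09,94.3,Y],open(F,"w"))
q=(463.9,-171.1)
plan([(*q,97.3,Y,0,2),(*q,97.3,Y,.5,3),(*q,160,Y,.5,4),(*q,200,Y,.5,1)])
Y=np.radians(96.3);o=car(128,0);i=car(34,0)
plan([(*o,200,Y,0,4),(*o,200,Y,0,1),(*o,112,Y,0,4),(*o,112,Y,0,1),(*i,112,Y,0,10),(*i,112,Y,0,2),(*i,107,Y,0,2),(*i,180,Y,0,5),(*i,180,Y,0,1)])
o=car(-128,0);i=car(-34,0)
plan([(*o,180,Y,0,5),(*o,180,Y,0,1),(*o,112,Y,0,3),(*o,112,Y,0,1),(*i,112,Y,0,10),(*i,112,Y,0,2),(*i,107,Y,0,2),(*i,180,Y,0,5),(*i,180,Y,0,1)])
```

```text
[0,0.5,-1.5,0,0,0,0,0,0.5,-3,0,0,0,0,0,0.5,-3,0,0,0,0.5,0,0.5,-3,0,0,0,0.5,0,0.5,-3,0,0,0,0.5,0,0.5,-18.5,0,0,0,0.5,0,0.5,-34.5,0,0,0,0.5,0,0.5,-50,0,0,0,0.5,0,0.5,-65.5,0,0,0,0.5,0,0.5,-105.5,0,0,0,0.5]
end [ 463.79 -171.04  199.8     1.68]
[-13.5,-23,0,0,0,0,0,-26.5,-46,0,0,0,0,0,-40,-69,0,0,0,0,0,-53.5,-92,0,0,0,0,0,-53.5,-92,0,0,0,0,0,-53.5,-92,22,0,0,0,0,-53.5,-92,44,0,0,0,0,-53.5,-92,66,0,0,0,0,-53.5,-92,88,0,0,0,0,-53.5,-92,88,0,0,0,0]
[-9,0.5,0,0,0,0,0,-18.5,0.5,0,0,0,0,0,-28,0.5,0,0,0,0,0,-37.5,0.5,0,0,0,0,0,-47,0.5,0,0,0,0,0,-56,0.5,0,0,0,0,0,-65.5,0.5,0,0,0,0,0,-75,0.5,0,0,0,0,0,-84.5,0.5,0,0,0,0,0,-94,0.5,0,0,0,0,0]
[0,0,0,0,0,0,0,0,0,0,0,0,0,0,0,0,2.5,0,0,0,0,0,0,5,0,0,0,0,0,0,-10,0,0,0,0,0,0,-24.5,0,0,0,0,0,0,-39,0,0,0,0,0,0,-53.5,0,0,0,0,0,0,-68,0,0,0,0,0,0,-68,0,0,0,0]
end [ 388.59 -327.48  179.8     1.68]
[-32.5,0,0,0,0,0,0,-64.5,0,0,0,0,0,0,-97,0.5,0,0,0,0,0,-129.5,0.5,0,0,0,0,0,-162,0.5,0,0,0,0,0,-162,0.5,0,0,0,0,0,-162,0.5,22.5,0,0,0,0,-162,0.5,45,0,0,0,0,-162,0.5,68,0,0,0,0,-162,0.5,68,0,0,0,0]
[9.5,0,0,0,0,0,0,19,0,0,0,0,0,0,28.5,0,0,0,0,0,0,38,0,0,0,0,0,0,47,0,0,0,0,0,0,56.5,0,0,0,0,0,0,66,0,0,0,0,0,0,75.5,-0.5,0,0,0,0,0,85,-0.5,0,0,0,0,0,94,-0.5,0,0,0,0,0]
[0,0,0,0,0,0,0,0,0,0,0,0,0,0,0,0,2.5,0,0,0,0,0,0,5,0,0,0,0,0,0,-10,0,0,0,0,0,0,-24.5,0,0,0,0,0,0,-39,0,0,0,0,0,0,-53.5,0,0,0,0,0,0,-68,0,0,0,0,0,0,-68,0,0,0,0]
end [ 395.87 -395.09  179.8     1.68]
```

Request:
play_rows --deltas '[0,0.5,-1.5,0,0,0,0,0,0.5,-3,0,0,0,0,0,0.5,-3,0,0,0,0.5,0,0.5,-3,0,0,0,0.5,0,0.5,-3,0,0,0,0.5,0,0.5,-18.5,0,0,0,0.5,0,0.5,-34.5,0,0,0,0.5,0,0.5,-50,0,0,0,0.5,0,0.5,-65.5,0,0,0,0.5,0,0.5,-105.5,0,0,0,0.5]'

```text
clock: 49.32
eef_pos: [462.9, -170.8, 200.4]
tool_rot: [-3.139, -0.001, 1.678]
force: [0.9, -0.8, 0.5]
width: 43.0
gripper_force: 0.0
```

Request:
play_rows --deltas '[-13.5,-23,0,0,0,0,0,-26.5,-46,0,0,0,0,0,-40,-69,0,0,0,0,0,-53.5,-92,0,0,0,0,0,-53.5,-92,0,0,0,0,0,-53.5,-92,22,0,0,0,0,-53.5,-92,44,0,0,0,0,-53.5,-92,66,0,0,0,0,-53.5,-92,88,0,0,0,0,-53.5,-92,88,0,0,0,0]'

```text
clock: 50.58
eef_pos: [378.5, -233.0, 111.3]
tool_rot: [-3.141, -0.002, 1.679]
force: [0.1, 0.2, -0.7]
width: -0.2
gripper_force: 0.0
```

Request:
play_rows --deltas '[-9,0.5,0,0,0,0,0,-18.5,0.5,0,0,0,0,0,-28,0.5,0,0,0,0,0,-37.5,0.5,0,0,0,0,0,-47,0.5,0,0,0,0,0,-56,0.5,0,0,0,0,0,-65.5,0.5,0,0,0,0,0,-75,0.5,0,0,0,0,0,-84.5,0.5,0,0,0,0,0,-94,0.5,0,0,0,0,0]'

```text
clock: 51.82
eef_pos: [388.8, -328.6, 111.9]
tool_rot: [3.141, 0.001, 1.677]
force: [-0.2, 0.7, 0.4]
width: 0.1
gripper_force: 0.2
```

Request:
play_rows --deltas '[0,0,0,0,0,0,0,0,0,0,0,0,0,0,0,0,2.5,0,0,0,0,0,0,5,0,0,0,0,0,0,-10,0,0,0,0,0,0,-24.5,0,0,0,0,0,0,-39,0,0,0,0,0,0,-53.5,0,0,0,0,0,0,-68,0,0,0,0,0,0,-68,0,0,0,0]'

```text
clock: 53.08
eef_pos: [389.3, -328.1, 181.2]
tool_rot: [3.14, 0.002, 1.677]
force: [-0.9, 0.2, -0.1]
width: -0.3
gripper_force: 0.0
```

Request:
play_rows --deltas '[-32.5,0,0,0,0,0,0,-64.5,0,0,0,0,0,0,-97,0.5,0,0,0,0,0,-129.5,0.5,0,0,0,0,0,-162,0.5,0,0,0,0,0,-162,0.5,0,0,0,0,0,-162,0.5,22.5,0,0,0,0,-162,0.5,45,0,0,0,0,-162,0.5,68,0,0,0,0,-162,0.5,68,0,0,0,0]'

```text
clock: 54.32
eef_pos: [405.3, -486.3, 109.8]
tool_rot: [-3.139, -0.005, 1.679]
force: [0.5, -0.2, 0.2]
width: 0.3
gripper_force: 0.0
```

Request:
play_rows --deltas '[9.5,0,0,0,0,0,0,19,0,0,0,0,0,0,28.5,0,0,0,0,0,0,38,0,0,0,0,0,0,47,0,0,0,0,0,0,56.5,0,0,0,0,0,0,66,0,0,0,0,0,0,75.5,-0.5,0,0,0,0,0,85,-0.5,0,0,0,0,0,94,-0.5,0,0,0,0,0]'

```text
clock: 55.58
eef_pos: [395.7, -394.0, 111.7]
tool_rot: [-3.141, -0.001, 1.678]
force: [-0.2, -0.8, 0.6]
width: 0.2
gripper_force: 0.2
```

Request:
play_rows --deltas '[0,0,0,0,0,0,0,0,0,0,0,0,0,0,0,0,2.5,0,0,0,0,0,0,5,0,0,0,0,0,0,-10,0,0,0,0,0,0,-24.5,0,0,0,0,0,0,-39,0,0,0,0,0,0,-53.5,0,0,0,0,0,0,-68,0,0,0,0,0,0,-68,0,0,0,0]'

```text
clock: 56.82
eef_pos: [396.6, -395.7, 181.3]
tool_rot: [3.14, 0.002, 1.678]
force: [0.3, 0.9, -0.0]
width: 0.1
gripper_force: 0.0
```

Run:
```python
from h import *
s=shot("scene","s11");crop(s,230,160,430,300,4,"p11")
```

```text
(no output)
```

View pics/p11.png

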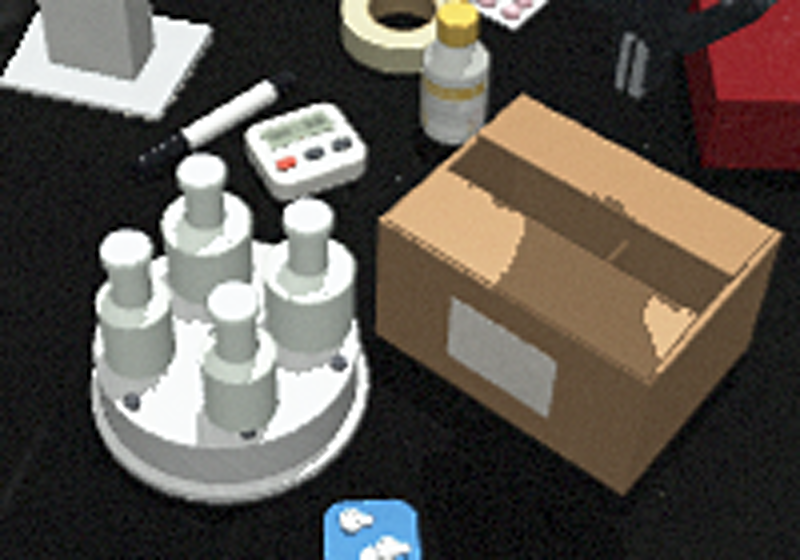

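The picture shows both flaps folded nearly flat and all four caps on the manifold: wide at (203,240) and (309,285), narrow at (135,320) and (238,375). The bystanders have not moved. I'll do a quick height check from the button tops before handing in.

Run:
```python
from h import *
ok=True
for n,p,c in(("w1",(545.5,-219),(203,169)),("w2",(480.7,-238),(308,214)),("n1",(527.4,-154),(127,247)),("n2",(462.3,-172.5),(233,299))):
    q=proj("scene",(*p,131));o=np.array([230+(c[0]+.5)/4-.5,160+(c[1]+.5)/4-.5]);print(n,(o-q).round(2));ok&=np.abs(o-q).max()<1.6
print(ok,read_state()["force"])
if ok: print(finish_job())
```

```text
w1 [0.6  0.04]
w2 [ 0.25 -0.27]
n1 [ 0.47 -0.32]
n2 [-0.39 -0.33]
True [-0.11068655 -0.44746854 -0.72609837]
the job is handed in; nothing more can be done
None
```

All four caps are pressed home on ports of their own size, both flaps are folded nearly flat, nothing else on the bench looks moved, and the job was handed in after about 57 s (no score was returned).

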